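# Sort cartons into the indexed drum and lock it

## Task

Sort the cartons into the rotary sorting drum. First swing the drum's yellow lock handle open; then pull up the red spring plunger, turn the lid one hole on (anticlockwise from above) and let the plunger snap in, which opens the orange compartment, and put every orange carton into it; then index the lid to the next hole and put every green carton into the green compartment; finally index to the next hole, which closes both compartments, and swing the lock handle back shut. Leave the tape roll, mug and hand scanner where they are.

Things in the scene. Friction and masses are not known exactly. Their poses are not given: they have to be found in the camera images.
- sort_drum: round grey sorting drum fixed to the table, 350 mm diameter, wall 70 mm high, blue lid above it (lid from 72 to 78 mm above the table). Origin: centre of its underside, on the table. Its -x half is filled by a black deck just under the lid; its +x half holds two quarter-round compartments, split by a 5 mm wall along +x: orange at -y, green at +y. Inner radius 164 mm
- orange_bay (a point): middle of the orange compartment's floor, 8 mm above the table, 115 mm from the drum's centre (45 deg to -y of the drum's +x). Free space from radius 60 mm (the index plate overhangs up to there, 91 mm above the table) to 164 mm: two cartons fit side by side, 37 mm to either side of this point, with room for fingers on the sides that face round the drum (a gripper opened along the radius may foul the index plate)
- green_bay (a point): middle of the green compartment's floor: as the orange one, mirrored to the drum's +y
- index_plate (a point): centre of the top of the fixed steel index plate above the lid, on the drum's axis: radius 60 mm, top 91 mm above the table; four holes on a 45 mm radius, at 45, 135, 225 and 315 deg from the drum's x axis. A dot beside each hole shows what is open when the plunger is in it: black (closed), orange, green, black
- lid (a joint): turn of the lid about the drum's centre axis, rad, anticlockwise from above; stops just past 0 and 4.712. One quarter is cut out (window, yellow edges), exactly opposite the plunger. 0: closed (start; plunger at the drum's 45 deg); 1.571: window over the orange compartment; 3.142: over the green; 4.712: closed. Turns easily (0.1 N m) with the plunger out of its hole
- plunger (a joint): lift of the spring plunger, m: 0 when the pin is home in a hole, about 0.010 when it rests on the plate between holes, 0.016 fully up (stop). The pin is clear of the hole above 0.011; a spring pushes it down with 4 to 8 N, so that it snaps home by itself when let go within 4 deg of a hole
- knob (a point): red round plunger knob carried by the lid 45 mm from the drum's centre axis, vertical, 28 mm diameter, 28 mm tall; this point is its centre, 124 mm above the table when the pin is home (the steel bracket below it is 24 mm lower). It is pulled straight up and moved round with the lid while held up
- lock (a joint): turn of the lock handle about its vertical axis, which stands 225 mm from the drum's centre along the drum's +y; rad, anticlockwise from above. 0: shut (handle points away from the drum, tongue over the lid); 1.571: open (handle points to the drum's -x). Stops at both ends; about 0.12 N m of friction, stays where left
- lock_grip (a point): grip point of the yellow lock handle, a level bar 14 mm wide, 22 mm tall, 110 mm long; this point is in the bar, 80 mm from the handle's axis, 103 mm above the table, its y axis along the bar away from the axis
- orange1_center (a point): small orange carton with a brown tape stripe and a white label, 44 x 38 x 56 mm (along its x, y, z), 0.1 to 0.23 kg, stands on the table on its 44 x 38 mm face at the start; this point is its centre. May be absent
- orange2_center (a point): small orange carton with a brown tape stripe and a white label, 44 x 38 x 56 mm (along its x, y, z), 0.1 to 0.23 kg, stands on the table on its 44 x 38 mm face at the start; this point is its centre. May be absent
- green1_center (a point): small green carton with a brown tape stripe and a white label, 44 x 38 x 56 mm (along its x, y, z), 0.1 to 0.23 kg, stands on the table on its 44 x 38 mm face at the start; this point is its centre. May be absent
- green2_center (a point): small green carton with a brown tape stripe and a white label, 44 x 38 x 56 mm (along its x, y, z), 0.1 to 0.23 kg, stands on the table on its 44 x 38 mm face at the start; this point is its centre. May be absent
- tape_roll: bystander: amber roll of tape lying flat, 100 mm diameter, 48 mm high; origin at the centre of its underside
- mug: bystander: white mug, 80 mm diameter, 90 mm high; origin at the centre of its underside
- scanner: bystander: black and grey hand scanner, 170 mm long; origin under its middle
Not all that is in view belongs to the job. What is shaped like the part that bears orange1_center but turquoise is not meant. What is shaped like the part that bears orange2_center but purple is not meant.

How it is judged:
By the outcome, as a careful person would: the job done as asked, in the order asked, and still so for the second after the job is handed in, with the robot touching nothing.
Of orange1, orange2 only 1 to 2 are there at a start; the rules pass over those that are not, and their reading is None.
Of green1, green2 only 1 to 2 are there at a start; the rules pass over those that are not, and their reading is None.
At some moment in a run one of orange1, orange2, green1, green2 may be knocked a few centimetres aside while the robot is not near it.
Once in a run the grip may slacken for a moment while it holds something.
It also fails if it takes over 210 s, if anything falls off the work surface, if the arm or the gripper's body presses on something with over 40 N, if the wrist force passes 120 N, or if a joint passes its speed limit or range.

## Robot

A 6-joint arm with a two-finger parallel gripper is mounted at the origin on the work surface. World frame = base frame: x ahead of the robot, y to its left, z up, the work surface at z = 0. Lengths are in mm, angles in rad, forces in N, time in s.
With the tool pointing down it reaches from about 275 to 1000 mm from the base axis. Payload 8.4 kg.
Tool frame: the origin (TCP) lies on the centre line of the jaws, within the pads' length; the fingertips stand r.tip_reach ahead of it and the grasp point (between the pads) lies 11 mm behind it (r.tip_reach is the distance from the TCP to the fingertips, in mm); z points along the fingers, y is the line along which they close (so a half turn about z gives the same grasp; the last joint's range is limited). The gripper opens to 85 mm and grips with 20 to 120 N. Pads are 22 mm wide; open, the fingers measure 114 mm over their backs; the gripper's body (76 mm by 85 mm) begins 54 mm behind the grasp point. The pads swing forward as they close: fully open they stand 13 mm farther back than shut.
Start: joints at [-1.349, 0.353, 1.633, -0, 1.155, -0.002], TCP at [138.709, -609.416, 239.281] pointing down, gripper open.
Joint ranges: [-2.63, 2.63], [-0.92, 2.1], [0.06, 2.66], [-1.3, 4.44], [0, 2.69], [-3.02, 3.02]. Speed limits (rad/s): [2.22, 2.22, 2.79, 3.14, 3.14, 3.14].

## Interface

Orientations are given as [roll, pitch, yaw] about the fixed x, y, z axes, in that order (R = Rz(yaw) Ry(pitch) Rx(roll)).
In Python, from rig import r gives the robot as it stands.
- The arm moves only by the tool carry_out, never from a script. Its argument "targets" is a list of rows, each an object with "dp": the shift along the tool's x, y, z in mm, a list of three; "yaw": the turn about the tool's z in degrees. A call has 1 to 12 rows; each row is the pose to reach, as a shift and turn from the pose commanded when the call began, along the tool's axes at that moment; what a row does not reach only later rows make up. A row lasts 1/8 s, in which the tool goes at most 62.5 mm and 10.7 degrees, less where a joint would pass 70% of its speed; a pose out of reach is approached as far as the arm can. A call with a gripper value outside its range is refused whole. "fingers" is the opening, from -1 (shut) to 1 (fully open), so that 0 is half open, set as the call begins (left out, the last holds). The fingers move at their own pace and stop on an object; "grip_force" is the grip in N (left out, the last holds). Time passes only in rows, so rows that repeat a pose let the fingers close. It gives the time, the measured TCP pose, the force, the opening and the grip force at its end, in the units of the state.
- r.sense(): the state, without advancing time (a new reading comes with each control period).
- r.grab_frame(name): name is "side" or "top"; returns the picture (384x512x3 uint8, red, green, blue); there is no depth.
- r.get_calibration(name): a dict with "fx", "fy", "cx", "cy" (pixels), "dist_coeffs" ([k1, k2, p1, p2, k3] as OpenCV has them; the pictures are not rectified), "rvec" (rotation vector, rad) and "tvec" (3), from world to camera coordinates, as OpenCV has them. Camera axes: x right, y down, z forward; pixel columns grow to the right and rows downward; lengths in mm; the calibration is good to about 2 mm. A picture is of the moment at which its call begins. get_calibration takes no time and is no camera call.
- r.sign_off(): hands the job in; it is judged then, once.
The state is a dict: "clock": time; "qpos": joint angles; "qvel": joint speeds; "joint_efforts": joint torques, N m; "eef_pos": TCP position; "tcp_rot": TCP orientation; "contact_force": force on the tool from outside, world axes, zero at the start; "wrist_torque": the same for the moment, N m; "opening": opening from 0.0 (shut) to 1.0 (fully open); "grasp_force": force on a finger pad.
Only numpy, scipy, OpenCV 4.12 (cv2) and the standard library are available. Lean on these libraries where they do the work, as an engineer would, in place of code of your own. Each camera call takes 0.05 s, during which the arm holds its last target. There are 200 camera calls.

## Working session

There is one attempt and no reset: what is moved stays moved. The work goes in short steps, Python scripts to look and compute and a tool call to move; the robot and the scene stay as the last step left them, time stands still between calls to the robot, and variables do not carry over. Pictures are saved under pics/ and viewed, at most 14 in all, crops included, and the job is handed in when it is done.

Besides the shell and the picture viewer there is one more tool, called after "Call:" as name(argument=value, ...) on one line, values as JSON. carry_out: Moves the arm, as the interface text tells. Its arguments: {"type":"object","properties":{"targets":{"type":"array","items":{"type":"object","properties":{"dp":{"type":"array","items":{"type":"number"}},"yaw":{"type":"number"}}}},"fingers":{"type":"number"},"grip_force":{"type":"number"}},"required":["targets"]}

```bash
ls; mkdir -p pics; python3 - <<'E'
from rig import r
import cv2
for n in("side","top"):
    cv2.imwrite(f"pics/{n}0.png",cv2.cvtColor(r.grab_frame(n),cv2.COLOR_RGB2BGR)); print(n,r.get_calibration(n))
print(r.sense(), r.tip_reach)
E
```

```text
pics
side {'fx': 481.67787285239103, 'fy': 481.67787285239103, 'cx': 256.24716334609934, 'cy': 193.00154493469455, 'dist_coeffs': array([-0.18708642,  0.        ,  0.        ,  0.        ,  0.        ]), 'rvec': array([ 2.42098649, -0.08612622,  0.0396108 ]), 'tvec': array([-555.96104572,   78.07104279, 1853.27027623])}
top {'fx': 434.2047228107477, 'fy': 434.2047228107477, 'cx': 256.3925978493178, 'cy': 190.16984832525512, 'dist_coeffs': array([-0.08116728,  0.        ,  0.        ,  0.        ,  0.        ]), 'rvec': array([ 2.13997872, -2.15571847,  0.1606385 ]), 'tvec': array([-1.58392763e-01,  5.78728673e+02,  1.28484267e+03])}
{'clock': 0.1, 'qpos': array([-1.34942338e+00,  3.53567896e-01,  1.63405524e+00, -1.03595574e-05,
        1.15521013e+00, -2.40136547e-03]), 'qvel': array([-0.00084484, -0.00257058, -0.00179984,  0.00055603,  0.00145023,
        0.00052797]), 'joint_efforts': array([-1.57304721e-04, -6.06356335e+01, -3.42820930e+01,  7.34398782e-05,
        4.01540179e-03, -3.66912593e-05]), 'eef_pos': array([ 138.59900744, -609.01024582,  238.64555324]), 'tcp_rot': array([-3.14035202e+00,  6.49336283e-06,  2.23778504e-01]), 'contact_force': array([-2.47479848e-02, -2.14011163e-04, -6.30166933e-01]), 'wrist_torque': array([-0.00876539,  0.00118826, -0.01283181]), 'grasp_force': 0.0, 'opening': 0.9983199403213618} 8.0
```

View pics/side0.png

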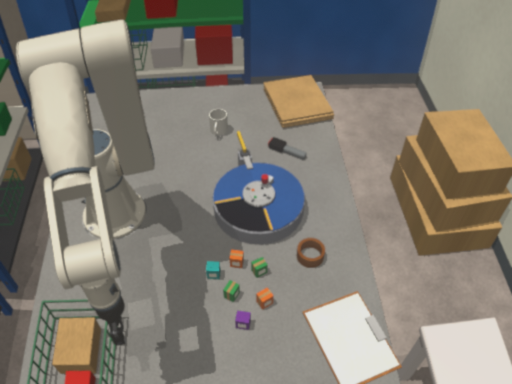

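View pics/top0.png

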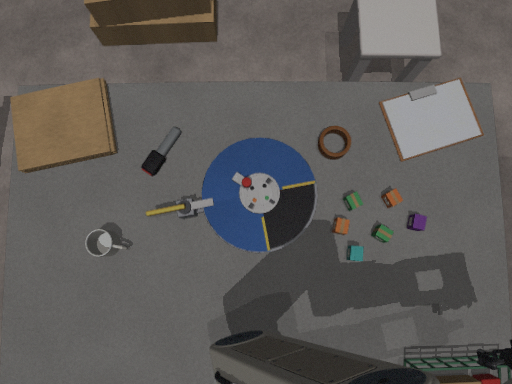

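The side view shows the drum at about (259,198), orange cartons at (236,258) and (265,297), and green at (260,267) and (231,290). The top view shows the drum at (260,194), knob at (247,183), lock handle at (165,210), orange at (342,227) and (392,198), and green at (354,200) and (384,233). I'll measure next.

```bash
cat > h.py <<'E'
from rig import r
import cv2, numpy as np
C={n:r.get_calibration(n) for n in("side","top")}
def KD(n):
    c=C[n]; return np.array([[c["fx"],0,c["cx"]],[0,c["fy"],c["cy"]],[0,0,1]]),c["dist_coeffs"]
def ray(n,p):
    K,D=KD(n); u=cv2.undistortPoints(np.float64(p).reshape(-1,1,2),K,D).reshape(-1,2)
    R=cv2.Rodrigues(C[n]["rvec"])[0]; d=np.c_[u,np.ones(len(u))]@R
    return -R.T@C[n]["tvec"],d
def plane(n,p,z):
    o,d=ray(n,p); return o+d*((z-o[2])/d[:,2])[:,None]
def tri(ps,pt):
    A=np.zeros((3,3));b=np.zeros(3);L=[]
    for n,p in(("side",ps),("top",pt)):
        o,d=ray(n,p); d=d[0]/np.linalg.norm(d[0]); P=np.eye(3)-np.outer(d,d); A+=P;b+=P@o;L.append((o,P))
    x=np.linalg.solve(A,b); return x,[float(np.linalg.norm(P@(x-o))) for o,P in L]
def proj(n,X):
    K,D=KD(n); return cv2.projectPoints(np.float64(X).reshape(-1,1,3),C[n]["rvec"],C[n]["tvec"],K,D)[0].reshape(-1,2)
HUE=dict(red=(173,4,150,90),orange=(5,14,150,120),yellow=(20,30,150,120),green=(45,75,110,60),blue=(105,122,120,50),
  turq=(80,98,120,60),purple=(125,155,100,50))
def mask(img,c):
    h=cv2.cvtColor(img,cv2.COLOR_RGB2HSV).astype(int); a,b,s,v=HUE[c]
    H=h[...,0]; m=((H>=a)&(H<=b)) if a<b else ((H>=a)|(H<=b))
    return (m&(h[...,1]>=s)&(h[...,2]>=v)).astype(np.uint8)
def blobs(img,c,amin=12,roi=None):
    m=mask(img,c)
    n,l,st,ce=cv2.connectedComponentsWithStats(m)
    return [(ce[i].round(2),int(st[i,4]),st[i,:4].tolist()) for i in range(1,n) if st[i,4]>=amin]
def plan(wps,yaws=None):
    "world waypoints -> dp, yaw deg rel. current pose"
    s=r.sense(); p=s["eef_pos"]; y=s["tcp_rot"][2]
    X=np.array([[np.cos(y),np.sin(y),0],[np.sin(y),-np.cos(y),0],[0,0,-1]])
    for i,w in enumerate(wps):
        dy=0 if yaws is None else -np.degrees((yaws[i]-y+np.pi)%(2*np.pi)-np.pi)
        print((X@(np.array(w)-p)).round(1).tolist(),round(dy,1))
E
python3 - <<'E'
from h import *
for n in("side","top"):
    im=cv2.cvtColor(cv2.imread(f"pics/{n}0.png"),cv2.COLOR_BGR2RGB)
    print(n,ray(n,[[256,190]])[0].round())
    for c in HUE:
        if c!="blue":print(c,[(b[0].tolist(),b[1],b[2]) for b in blobs(im,c) ])
    m=mask(im,"blue"); 
    if n=="side": m[:150]=0; m[260:]=0
    cs=max(cv2.findContours(m,0,1)[0],key=cv2.contourArea)
    print("lid",cv2.boundingRect(cs),cv2.contourArea(cs))
    x0,y0,x1,y1=(190,110,340,340) if n=="side" else (130,120,450,280)
    cv2.imwrite(f"pics/{n}0c.png",cv2.resize(cv2.imread(f"pics/{n}0.png")[y0:y1,x0:x1],None,fx=2.5,fy=2.5,interpolation=cv2.INTER_CUBIC))
E
```

```text
side [  462. -1199.  1448.]
red [([159.54, 7.82], 474, [145, 0, 30, 18]), ([213.67, 44.23], 1268, [196, 26, 36, 38]), ([216.24, 79.67], 161, [207, 76, 20, 9]), ([264.17, 177.0], 23, [262, 175, 5, 5]), ([78.04, 377.06], 332, [65, 371, 27, 13])]
orange [([299.58, 251.17], 12, [299, 246, 4, 11]), ([321.1, 253.05], 21, [316, 246, 8, 14]), ([236.32, 251.55], 38, [231, 250, 12, 4]), ([235.8, 257.84], 69, [230, 255, 13, 7]), ([262.08, 292.1], 40, [257, 288, 11, 9]), ([265.64, 298.09], 74, [260, 293, 13, 13]), ([77.5, 370.15], 26, [65, 370, 26, 3])]
yellow [([241.24, 140.87], 46, [238, 132, 8, 18]), ([268.53, 221.87], 15, [266, 216, 6, 13])]
green [([89.1, 13.42], 314, [79, 0, 20, 27]), ([188.54, 13.69], 2387, [126, 0, 117, 30]), ([2.86, 65.8], 112, [0, 58, 9, 22]), ([3.41, 118.35], 228, [0, 103, 11, 32]), ([256.65, 260.41], 17, [252, 258, 10, 6]), ([260.74, 266.1], 39, [256, 263, 11, 7]), ([227.04, 285.92], 26, [224, 281, 7, 11]), ([233.8, 289.35], 40, [230, 284, 8, 11])]
turq [([243.0, 9.5], 20, [243, 0, 1, 20]), ([81.3, 15.35], 20, [78, 6, 8, 19]), ([212.35, 266.65], 127, [206, 262, 14, 1
[... 176 characters left out ...]
, 85, [482, 379, 18, 5])]
orange [([397.19, 194.89], 47, [393, 189, 9, 13]), ([390.8, 198.85], 55, [386, 193, 10, 13]), ([338.19, 224.49], 53, [336, 218, 6, 14]), ([345.76, 226.37], 51, [343, 220, 6, 14])]
yellow [([298.37, 184.58], 43, [284, 182, 30, 7]), ([174.5, 206.08], 12, [169, 205, 12, 3]), ([265.0, 231.25], 16, [264, 226, 4, 12]), ([267.43, 243.71], 14, [266, 239, 4, 10])]
green [([357.67, 197.82], 39, [354, 192, 8, 13]), ([350.24, 201.83], 59, [346, 196, 10, 13]), ([385.88, 229.05], 42, [380, 225, 13, 9]), ([381.58, 236.37], 59, [376, 231, 13, 11])]
turq [([356.14, 253.07], 180, [350, 246, 13, 15])]
purple [([418.67, 222.21], 185, [409, 214, 18, 17])]
lid (202, 138, 113, 113) 5887.0
```

View pics/top0c.png

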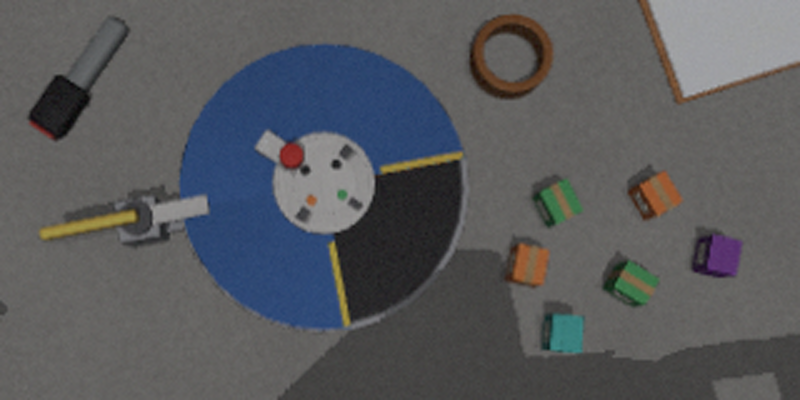

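View pics/side0c.png

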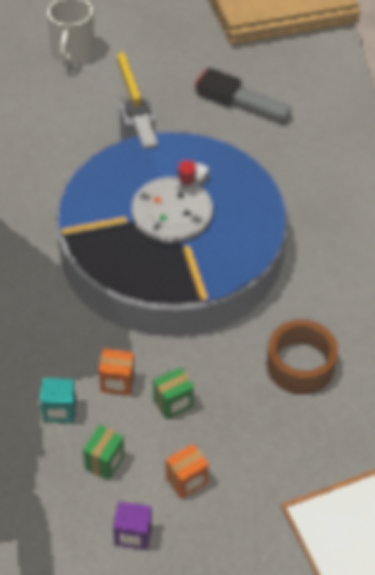

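```bash
cat >> h.py <<'E'
def topface(img,n,z=56,S=4):
    "colour -> list of (pixel centre, world xy on plane z, side lengths, yaw of long side deg)"
    big=cv2.resize(img,None,fx=S,fy=S,interpolation=cv2.INTER_CUBIC); out={}
    h=cv2.cvtColor(big,cv2.COLOR_RGB2HSV).astype(int)
    for c in("orange","green"):
        a,b=((3,17) if c=="orange" else (40,80))
        m=((h[...,0]>=a)&(h[...,0]<=b)&(h[...,1]>70)&(h[...,2]>40)).astype(np.uint8)
        tan=((h[...,0]>=5)&(h[...,0]<=30)&(h[...,1]>60)&(h[...,2]>90)).astype(np.uint8)
        near=cv2.dilate(m,np.ones((17,17))); m=m|(tan&near)
        m=cv2.morphologyEx(m,cv2.MORPH_CLOSE,np.ones((7,7))); m=cv2.morphologyEx(m,cv2.MORPH_OPEN,np.ones((7,7)))
        for k in cv2.findContours(m,0,1)[0]:
            A=cv2.contourArea(k)/S/S
            if not 60<A<420: continue
            M=cv2.moments(k)
            x,y=(M["m10"]/M["m00"]+.5)/S-.5,(M["m01"]/M["m00"]+.5)/S-.5
            P=plane(n,(k.reshape(-1,2)+.5)/S-.5,z)[:,:2].astype(np.float32)
            (cx,cy),(w,hh),an=cv2.minAreaRect(P)
            if w<hh: an+=90
            out.setdefault(c,[]).append(((round(x,1),round(y,1)),(round(cx,1),round(cy,1)),(round(max(w,hh),1),round(min(w,hh),1)),round((an+90)%180-90,1),round(A)))
    return out
def circ(P):
    from scipy.optimize import least_squares
    f=lambda v:np.hypot(P[:,0]-v[0],P[:,1]-v[1])-v[2]
    s=least_squares(f,[*P.mean(0),150],loss="soft_l1",f_scale=1.0); return s.x.round(1),np.abs(s.fun).mean().round(2)
E
cat > m.py <<'E'
from h import *
for n in("side","top"):
    im=cv2.cvtColor(cv2.imread(f"pics/{n}0.png"),cv2.COLOR_BGR2RGB)
    for c,l in topface(im,n).items():
        for t in l: print(n,c,t)
    m=mask(im,"blue")
    if n=="side": m[:150]=0; m[260:]=0
    m=cv2.morphologyEx(m,cv2.MORPH_OPEN,np.ones((3,3)))
    cs=max(cv2.findContours(m,0,cv2.CHAIN_APPROX_NONE)[0],key=cv2.contourArea).reshape(-1,2)
    if n=="top":
        P=plane(n,cs,78)[:,:2]; c0=np.array([*plane(n,[[259.5,194]],78)[0,:2]])
        d=np.hypot(*(P-c0).T); print("lid",circ(P[(d>150)&(d<200)]))
    h=cv2.cvtColor(im,cv2.COLOR_RGB2HSV).astype(int); w=((h[...,1]<40)&(h[...,2]>130)).astype(np.uint8)
    for k in cv2.findContours(w,0,cv2.CHAIN_APPROX_NONE)[0]:
        if 500<cv2.contourArea(k)<1900:
            x,y=k.reshape(-1,2).mean(0)
            if 230<x<290 and 150<y<230:
                Q=plane(n,k.reshape(-1,2),91)[:,:2]; print(n,"plate",circ(Q[np.hypot(*(Q-np.median(Q,0)).T)<75]))
    print(n,"red",[plane(n,[b[0]],130)[0].round(1).tolist() for b in blobs(im,"red") if 240<b[0][0]<270])
    yl=((h[...,0]>=18)&(h[...,0]<=34)&(h[...,1]>110)&(h[...,2]>60)).astype(np.uint8)
    for k in cv2.findContours(yl,0,1)[0]:
        if cv2.contourArea(k)>15:
            bx=cv2.boxPoints(cv2.minAreaRect(k)); a=sorted([(bx[0]+bx[1])/2,(bx[2]+bx[3])/2,(bx[1]+bx[2])/2,(bx[3]+bx[0])/2],key=lambda p:-np.hypot(*(p-bx.mean(0))))[:2]
            Z=114 if (n=="top" and a[0][0]<240) or (n=="side" and a[0][1]<165) else 78
            print(n,"yel",np.round(a,1).tolist(),plane(n,a,Z).round(1).tolist())
E
python3 m.py
```

```text
side orange ((381.2, 374.2), (876.4, -729.0), (150.3, 15.5), 19.0, 150)
side orange ((329.1, 302.1), (764.8, -469.2), (205.8, 18.5), 19.3, 144)
side orange ((264.4, 297.7), (552.3, -436.7), (65.4, 63.1), -61.0, 284)
side orange ((236.0, 258.0), (465.8, -275.1), (78.7, 51.5), 83.8, 251)
side orange ((267.3, 219.1), (589.2, -112.1), (103.2, 15.2), -80.0, 79)
side orange ((227.2, 200.1), (446.2, -11.7), (99.3, 15.3), 10.0, 67)
side green ((230.4, 289.7), (441.6, -399.5), (70.4, 44.9), 68.2, 192)
side green ((258.4, 264.9), (544.5, -314.1), (61.8, 56.2), -67.4, 157)
side green ((3.7, 118.4), (-608.7, 585.2), (275.9, 54.7), -72.2, 256)
side green ((3.1, 65.9), (-755.0, 1030.9), (244.2, 56.2), -71.3, 127)
side green ((90.4, 13.4), (-363.6, 1582.6), (365.2, 142.1), -77.9, 396)
side plate (array([563. , -13.9,  57.9]), np.float64(4.7))
side red [[588.7, 29.4, 130.0]]
side yel [[66.0, 361.1000061035156], [55.0, 364.79998779296875]] [[-66.7, -637.9, 78.0], [-100.8, -650.0, 78.0]]
side yel [[61.70000076293945, 338.5], [59.70000076293945, 348.70001220703125]] [[-91.7, -562.2, 78.0], [-93.3, -596
[... 1426 characters left out ...]
2, 7.5), 89.7, 111)
top green ((383.0, 233.0), (443.7, -381.9), (55.2, 46.2), 57.8, 210)
top green ((353.3, 200.4), (542.5, -295.5), (48.5, 45.2), -65.7, 194)
lid (array([564.8, -11.4, 168.3]), np.float64(1.65))
top plate (array([563.4, -13. ,  56.4]), np.float64(5.29))
top red [[589.9, 25.3, 130.0]]
top yel [[262.5, 216.89999389648438], [268.6000061035156, 249.10000610351562]] [[493.7, -21.5, 78.0], [399.4, -38.5, 78.0]]
top yel [[184.10000610351562, 205.60000610351562], [145.8000030517578, 213.1999969482422]] [[524.8, 204.3, 114.0], [503.3, 314.8, 114.0]]
top yel [[314.20001220703125, 181.8000030517578], [282.20001220703125, 187.8000030517578]] [[597.5, -176.9, 78.0], [580.0, -81.0, 78.0]]
```

```bash
cat >> h.py <<'E'
def tops(img,n,seeds,z=56,S=4):
    "bright top face around each seed pixel: rect on plane z, colour-or-tan pixels brighter than 0.72 of the local 90th pct"
    big=cv2.resize(img,None,fx=S,fy=S,interpolation=cv2.INTER_CUBIC)
    h=cv2.cvtColor(big,cv2.COLOR_RGB2HSV).astype(int); res=[]
    for c,(x,y) in seeds:
        X,Y=int(x*S),int(y*S); w=48; sub=h[Y-w:Y+w,X-w:X+w]
        col=(sub[...,1]>75)&(sub[...,2]>50); t=0.72*np.percentile(sub[...,2][col],85)
        m=(col&(sub[...,2]>t)).astype(np.uint8); m=cv2.morphologyEx(m,cv2.MORPH_CLOSE,np.ones((9,9))); m=cv2.morphologyEx(m,cv2.MORPH_OPEN,np.ones((7,7)))
        k=max(cv2.findContours(m,0,1)[0],key=cv2.contourArea).reshape(-1,2)+[X-w,Y-w]
        P=plane(n,(k+.5)/S-.5,z)[:,:2].astype(np.float32)
        (cx,cy),(a,b),an=cv2.minAreaRect(P)
        if a<b: an+=90
        res.append((c,(round(cx,1),round(cy,1)),(round(max(a,b),1),round(min(a,b),1)),round((an+90)%180-90,1)))
    return res
E
python3 - <<'E'
from h import *
im={n:cv2.cvtColor(cv2.imread(f"pics/{n}0.png"),cv2.COLOR_BGR2RGB) for n in("side","top")}
for t in tops(im["top"],"top",[("o",(341,225.6)),("o",(392.4,197.5)),("g",(383,233)),("g",(353.3,200.4))]): print(t)
for t in tops(im["side"],"side",[("o",(236,255)),("o",(264.4,294)),("g",(230.4,286)),("g",(258.4,262))]): print(t)
print("bar end",tri([237.4,131.2],[145.8,213.2])); print("knob",tri([264.2,177],[246.1,181.9]))
for z in(56,): print(tri([236,254.5],[341.8,225.5]))
v=[]
for n,b in(("top",(320,170,440,260)),("side",(195,240,295,330))):
    x0,y0,x1,y1=b; v.append(cv2.resize(cv2.cvtColor(im[n],cv2.COLOR_RGB2BGR)[y0:y1,x0:x1],(400,400*(y1-y0)//(x1-x0)),interpolation=cv2.INTER_CUBIC))
H=max(a.shape[0] for a in v); cv2.imwrite("pics/c1.png",np.hstack([cv2.copyMakeBorder(a,0,H-a.shape[0],0,0,0) for a in v]))
E
```

```text
('o', (468.1, -260.7), (44.7, 39.3), -11.2)
('o', (553.3, -423.8), (45.3, 38.8), 28.9)
('g', (444.5, -388.0), (44.4, 38.0), 56.9)
('g', (544.8, -300.3), (44.1, 37.6), 26.7)
('o', (468.0, -261.1), (46.0, 41.8), -11.7)
('o', (553.2, -423.5), (47.1, 41.3), 29.3)
('g', (444.3, -389.9), (48.2, 37.8), 57.7)
('g', (543.7, -302.2), (46.0, 38.0), 23.4)
bar end (array([502.37472022, 315.38071822, 111.66103919]), [1.2651241235260862, 1.265124123526071])
knob (array([588.77594089,  25.13336364, 134.70343505]), [0.4011358402184756, 0.401135840218456])
(array([ 467.74184552, -260.1759893 ,   54.37181717]), [0.06863355428718684, 0.06863355428730095])
```

View pics/c1.png

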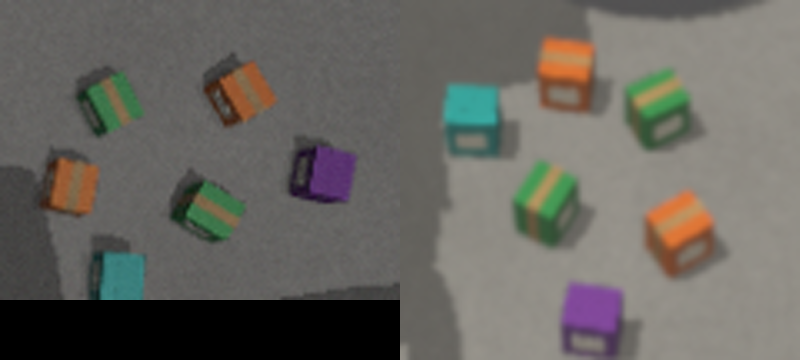

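Both views agree within 2 mm and the sizes match. The cartons are at O1 (468,-261), O2 (553,-424), G1 (444,-389) and G2 (544,-301). The drum centre is about (564.3,-12) with yaw 10.3°. I'll start with the lock.

```bash
cat >> h.py <<'E'
DC=np.array([564.3,-12.0]); DY=np.radians(10.3)
def dr(rad,deg): a=DY+np.radians(deg); return DC+rad*np.array([np.cos(a),np.sin(a)])
LA=dr(225,90)
def lockpt(t,z,rad=80): a=DY+np.pi/2+np.radians(t); return [*(LA+rad*np.array([np.cos(a),np.sin(a)])),z]
E
python3 - <<'E'
from h import *
print(LA,lockpt(0,92),lockpt(90,92))
y=DY+np.pi/2
plan([[440,-200,239],lockpt(0,170),lockpt(0,92)],[0.8,y,y])
E
```

```text
[524.0695016  209.37413354] [np.float64(509.7653243895134), np.float64(288.0849365697302), 92] [np.float64(445.358698564138), np.float64(195.0699563257389), 92]
[384.7, -331.9, -0.4] -33.0
[561.0, -792.4, 68.6] -87.5
[561.0, -792.4, 146.6] -87.5
```

Call:
carry_out(targets=[{"dp": [384.7, -331.9, 0], "yaw": -33}, {"dp": [384.7, -331.9, 0], "yaw": -33}, {"dp": [384.7, -331.9, 0], "yaw": -33}, {"dp": [384.7, -331.9, 0], "yaw": -33}, {"dp": [384.7, -331.9, 0], "yaw": -33}, {"dp": [384.7, -331.9, 0], "yaw": -33}, {"dp": [384.7, -331.9, 0], "yaw": -33}, {"dp": [384.7, -331.9, 0], "yaw": -33}, {"dp": [561, -792.4, 30], "yaw": -87.5}, {"dp": [561, -792.4, 30], "yaw": -87.5}, {"dp": [561, -792.4, 30], "yaw": -87.5}, {"dp": [561, -792.4, 30], "yaw": -87.5}], fingers=0.3)

```text
clock: 1.6
eef_pos: [472.4, 41.9, 224.2]
tcp_rot: [3.141, 0.0, 1.556]
contact_force: [1.4, -0.4, -0.6]
opening: 0.65
grasp_force: 0.0
```

```bash
python3 - <<'E'
from h import *
y=DY+np.pi/2
print(r.sense()["qpos"].round(2),r.sense()["clock"])
plan([lockpt(0,150),lockpt(0,92)],[y,y])
E
```

```text
[ 0.09  0.13  1.96 -0.    1.05  0.1 ] 1.6
[246.7, 33.7, 74.2] -11.1
[246.7, 33.7, 132.2] -11.1
```

Call:
carry_out(targets=[{"dp": [246.7, 33.7, 74.2], "yaw": -11.1}, {"dp": [246.7, 33.7, 74.2], "yaw": -11.1}, {"dp": [246.7, 33.7, 74.2], "yaw": -11.1}, {"dp": [246.7, 33.7, 74.2], "yaw": -11.1}, {"dp": [246.7, 33.7, 74.2], "yaw": -11.1}, {"dp": [246.7, 33.7, 74.2], "yaw": -11.1}, {"dp": [246.7, 33.7, 74.2], "yaw": -11.1}])

```text
clock: 2.48
eef_pos: [511.3, 284.5, 150.4]
tcp_rot: [-3.141, 0.0, 1.743]
contact_force: [0.2, -0.2, -0.3]
opening: 0.65
grasp_force: 0.0
```

```bash
python3 - <<'E'
from h import *
y=DY+np.pi/2
cv2.imwrite("pics/t1.png",cv2.cvtColor(r.grab_frame("top"),cv2.COLOR_RGB2BGR))
plan([lockpt(0,92)],[y])
E
```

```text
[3.9, -1.1, 58.6] -0.5
```

Call:
carry_out(targets=[{"dp": [3.9, -1.1, 30], "yaw": -0.5}, {"dp": [3.9, -1.1, 58.6], "yaw": -0.5}, {"dp": [3.9, -1.1, 58.6], "yaw": -0.5}])

```text
clock: 2.9
eef_pos: [508.5, 287.6, 90.4]
tcp_rot: [-3.138, 0.001, 1.751]
contact_force: [0.0, -0.1, 0.6]
opening: 0.654
grasp_force: 0.0
```

Call:
carry_out(targets=[{"dp": [0, 0, 0], "yaw": 0}, {"dp": [0, 0, 0], "yaw": 0}, {"dp": [0, 0, 0], "yaw": 0}, {"dp": [0, 0, 0], "yaw": 0}, {"dp": [0, 0, 0], "yaw": 0}, {"dp": [0, 0, 0], "yaw": 0}], fingers=-1, grip_force=40)

```text
clock: 3.65
eef_pos: [510.3, 289.6, 92.9]
tcp_rot: [3.14, -0.0, 1.752]
contact_force: [-0.9, -2.1, 6.2]
opening: 0.156
grasp_force: 43.2
```

```bash
python3 - <<'E'
from h import *
y=DY+np.pi/2; s=r.sense(); print(s["eef_pos"],s["opening"])
# arc from actual point
T=np.linspace(9.2,92,9)
plan([lockpt(t,92) for t in T],[y+np.radians(t) for t in T])
E
```

```text
[510.31135363 289.62051248  92.90331425] 0.15582517761319223
[-2.4, -13.6, 0.9] -9.1
[-6.0, -27.6, 0.9] -19.5
[-12.0, -40.7, 0.9] -29.8
[-20.3, -52.5, 0.9] -40.2
[-30.5, -62.7, 0.9] -50.5
[-42.5, -70.8, 0.9] -60.9
[-55.6, -76.7, 0.9] -71.2
[-69.7, -80.1, 0.9] -81.6
[-84.1, -80.9, 0.9] -91.9
```

Call:
carry_out(targets=[{"dp": [-1.2, -13.6, 0], "yaw": -9.1}, {"dp": [-4.8, -27.6, 0], "yaw": -19.5}, {"dp": [-10.8, -40.7, 0], "yaw": -29.8}, {"dp": [-19, -52.5, 0], "yaw": -40.2}, {"dp": [-29.3, -62.7, 0], "yaw": -50.5}, {"dp": [-41.3, -70.8, 0], "yaw": -60.9}, {"dp": [-54.5, -76.7, 0], "yaw": -71.2}, {"dp": [-68.5, -80.1, 0], "yaw": -81.6}, {"dp": [-83, -81, 0], "yaw": -91.9}, {"dp": [-83, -81, 0], "yaw": -91.9}, {"dp": [-83, -81, 0], "yaw": -91.9}])

```text
clock: 5.03
eef_pos: [445.9, 195.8, 93.0]
tcp_rot: [3.137, 0.003, -2.93]
contact_force: [-5.6, 15.9, 5.9]
opening: 0.158
grasp_force: 50.5
```

Call:
carry_out(targets=[{"dp": [0, 0, 0], "yaw": 0}, {"dp": [0, 0, 0], "yaw": 0}, {"dp": [0, 0, -40], "yaw": 0}, {"dp": [0, 0, -80], "yaw": 0}, {"dp": [0, 0, -100], "yaw": 0}], fingers=0)

```text
clock: 5.65
eef_pos: [445.8, 193.2, 193.7]
tcp_rot: [3.141, 0.003, -2.927]
contact_force: [1.1, 0.3, -0.1]
opening: 0.498
grasp_force: 0.0
```

```bash
cat > look.py <<'E'
from h import *
import sys
tag=sys.argv[1]; I={}
for n in("side","top"):
    I[n]=r.grab_frame(n); cv2.imwrite(f"pics/{n}{tag}.png",cv2.cvtColor(I[n],cv2.COLOR_RGB2BGR))
v=[]
for n,b in(("top",(130,120,430,270)),("side",(180,110,340,330))):
    x0,y0,x1,y1=b; f=500/300 if n=="top" else 1.8
    v.append(cv2.resize(cv2.cvtColor(I[n],cv2.COLOR_RGB2BGR)[y0:y1,x0:x1],None,fx=f,fy=f,interpolation=cv2.INTER_CUBIC))
H=max(a.shape[0] for a in v); cv2.imwrite(f"pics/v{tag}.png",np.hstack([cv2.copyMakeBorder(a,0,H-a.shape[0],0,0,0) for a in v]))
E
python3 look.py 1; python3 - <<'E'
from h import *
from h import dr
K=dr(45,45); print(K,r.sense()["qpos"].round(2))
y=DY+np.radians(45)
plan([[*K,200],[*K,116]],[y+np.pi/2]*2)
plan([[*K,200],[*K,116]],[y]*2)
E
```

```text
[589.91757855  24.99648185] [ 0.41  0.19  1.97 -0.    0.98 -1.38]
[-104.4, -195.2, -6.3] 47.0
[-104.4, -195.2, 77.7] 47.0
[-104.4, -195.2, -6.3] 137.0
[-104.4, -195.2, 77.7] 137.0
```

View pics/v1.png

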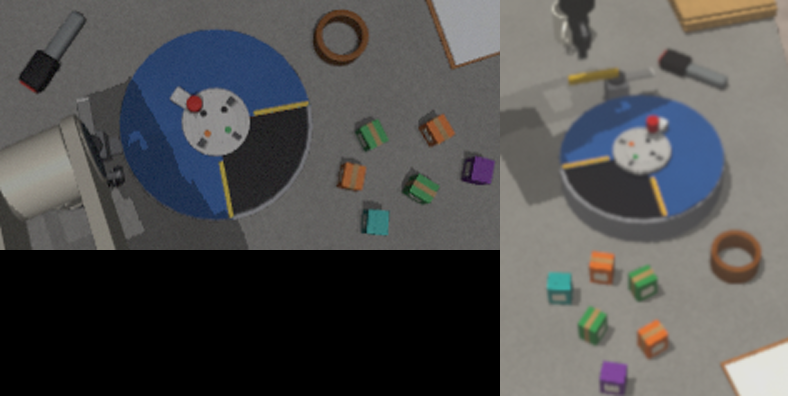

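The lock handle is open: it now points to the drum's -x, and the tongue is off the lid. The knob is next.

Call:
carry_out(targets=[{"dp": [-104.4, -195.2, 10], "yaw": 137}, {"dp": [-104.4, -195.2, 10], "yaw": 137}, {"dp": [-104.4, -195.2, 10], "yaw": 137}, {"dp": [-104.4, -195.2, 10], "yaw": 137}, {"dp": [-104.4, -195.2, 10], "yaw": 137}, {"dp": [-104.4, -195.2, 10], "yaw": 137}, {"dp": [-104.4, -195.2, 10], "yaw": 137}, {"dp": [-104.4, -195.2, 10], "yaw": 137}, {"dp": [-104.4, -195.2, 10], "yaw": 137}, {"dp": [-104.4, -195.2, 10], "yaw": 137}, {"dp": [-104.4, -195.2, 10], "yaw": 137}, {"dp": [-104.4, -195.2, 10], "yaw": 137}], fingers=0.3)

```text
clock: 7.25
eef_pos: [587.8, 24.5, 179.9]
tcp_rot: [-3.14, 0.001, 1.1]
contact_force: [1.3, -0.2, 0.0]
opening: 0.65
grasp_force: 0.0
```

Call:
carry_out(targets=[{"dp": [0, 0, 0], "yaw": 8.6}, {"dp": [0, 0, 0], "yaw": 8.6}])

```text
clock: 7.5
eef_pos: [587.9, 24.5, 180.2]
tcp_rot: [-3.14, 0.001, 0.957]
contact_force: [-0.4, -0.7, -0.2]
opening: 0.647
grasp_force: 0.0
```

```bash
python3 - <<'E'
from h import *
K=dr(45,45); y=DY+np.radians(45)
plan([[*K,117]],[y]); print(r.sense()["qpos"].round(2))
E
```

```text
[1.6, 1.4, 63.2] -0.5
[ 0.04  0.36  1.77 -0.    1.02  0.65]
```

Call:
carry_out(targets=[{"dp": [1.6, -1.4, 35], "yaw": 0}, {"dp": [1.6, 1.4, 63], "yaw": 0}, {"dp": [1.6, 1.4, 63], "yaw": 0}])

```text
clock: 7.88
eef_pos: [588.7, 25.0, 116.0]
tcp_rot: [-3.138, 0.003, 0.959]
contact_force: [-0.6, 0.3, 0.4]
opening: 0.649
grasp_force: 0.0
```

Call:
carry_out(targets=[{"dp": [0, 0, 0], "yaw": 0}, {"dp": [0, 0, 0], "yaw": 0}, {"dp": [0, 0, 0], "yaw": 0}, {"dp": [0, 0, 0], "yaw": 0}, {"dp": [0, 0, 0], "yaw": 0}], fingers=-1, grip_force=50)

```text
clock: 8.5
eef_pos: [590.9, 25.5, 119.9]
tcp_rot: [3.141, -0.001, 0.956]
contact_force: [-2.8, 1.8, 7.0]
opening: 0.314
grasp_force: 50.0
```

Call:
carry_out(targets=[{"dp": [0, 0, -7], "yaw": 0}, {"dp": [0, 0, -14], "yaw": 0}, {"dp": [0, 0, -14], "yaw": 0}])

```text
clock: 8.88
eef_pos: [590.7, 25.5, 132.9]
tcp_rot: [3.141, -0.001, 0.956]
contact_force: [2.1, 4.8, -9.3]
opening: 0.31
grasp_force: 49.7
```

```bash
cat >> h.py <<'E'
def arc(a0,da,n,z=None,C=None):
    "relative rows: turn the present TCP about C by da deg (dp from now)"
    s=r.sense(); p=s["eef_pos"]; y=s["tcp_rot"][2]; c=DC if C is None else C
    v=p[:2]-c; print("rad",np.hypot(*v).round(1),"ang",(np.degrees(np.arctan2(v[1],v[0])-DY)%360).round(1), "yaw",np.degrees(y-DY).round(1),"z",p[2].round(1))
    R=np.hypot(*v); b=np.arctan2(v[1],v[0])
    T=np.linspace(0,da,n+1)[1:]
    plan([[*(c+R*np.array([np.cos(b+t),np.sin(b+t)])),p[2]] for t in np.radians(T)],[y+np.radians(t) for t in T])
E
python3 - <<'E'
from h import *
s=r.sense(); print(s["contact_force"].round(1),s["opening"])
arc(0,90,10)
E
```

```text
[ 2.1  4.8 -9.3] 0.3103873254109695
rad 45.9 ang 44.5 yaw 44.5 z 132.9
[-0.6, -7.2, 0.0] -9.0
[-2.3, -14.2, 0.0] -18.0
[-5.0, -20.8, 0.0] -27.0
[-8.8, -27.0, 0.0] -36.0
[-13.5, -32.4, 0.0] -45.0
[-19.0, -37.1, 0.0] -54.0
[-25.1, -40.9, 0.0] -63.0
[-31.8, -43.6, 0.0] -72.0
[-38.8, -45.3, 0.0] -81.0
[-46.0, -45.8, 0.0] -90.0
```

Call:
carry_out(targets=[{"dp": [0, 0, -1], "yaw": 0}, {"dp": [-0.6, -7.2, -1], "yaw": -9}, {"dp": [-2.3, -14.2, -1], "yaw": -18}, {"dp": [-5, -20.8, -1], "yaw": -27}, {"dp": [-8.8, -27, -1], "yaw": -36}, {"dp": [-13.5, -32.4, -1], "yaw": -45}, {"dp": [-19, -37.1, -1], "yaw": -54}, {"dp": [-25.1, -40.9, -1], "yaw": -63}, {"dp": [-31.8, -43.6, -1], "yaw": -72}, {"dp": [-38.8, -45.3, -1], "yaw": -81}, {"dp": [-46, -45.8, -1], "yaw": -90}, {"dp": [-46, -45.8, -1], "yaw": -90}])

```text
clock: 10.38
eef_pos: [527.5, 14.1, 133.7]
tcp_rot: [3.14, 0.002, 2.528]
contact_force: [3.9, 6.4, -8.7]
opening: 0.307
grasp_force: 50.3
```

```bash
python3 - <<'E'
from h import *
s=r.sense(); print(s["contact_force"].round(1),s["wrist_torque"].round(2),s["opening"],s["clock"])
arc(0,1,1)
E
```

```text
[ 3.9  6.4 -8.7] [ 1.04 -0.72  0.41] 0.30748282596837456 10.375
rad 45.1 ang 134.3 yaw 134.6 z 133.7
[-0.0, -0.8, 0.0] -1.0
```

Call:
carry_out(targets=[{"dp": [0, 0, 7], "yaw": 0}, {"dp": [0, 0, 14], "yaw": 0}, {"dp": [0, 0, 14], "yaw": 0}])

```text
clock: 10.75
eef_pos: [527.7, 14.5, 120.0]
tcp_rot: [3.14, 0.001, 2.526]
contact_force: [3.0, 5.8, -3.9]
opening: 0.316
grasp_force: 50.9
```

Call:
carry_out(targets=[{"dp": [0, 0, 0], "yaw": 0}, {"dp": [0, 0, 0], "yaw": 0}, {"dp": [0, 0, 0], "yaw": 0}, {"dp": [0, 0, -40], "yaw": 0}, {"dp": [0, 0, -100], "yaw": 0}, {"dp": [0, 0, -130], "yaw": 0}, {"dp": [0, 0, -130], "yaw": 0}], fingers=0.5)

```text
clock: 11.62
eef_pos: [528.1, 13.9, 252.3]
tcp_rot: [3.139, 0.004, 2.527]
contact_force: [0.0, -0.9, -1.4]
opening: 0.749
grasp_force: 0.0
```

```bash
python3 - <<'E'
from h import *
# target carton O1, y options
plan([[300,-250,250],[468.1,-260.9,120],[468.1,-260.9,28]],[np.radians(-11.4)]*3); print(r.sense()["qpos"].round(2))
E
```

```text
[34.1, -347.2, 2.3] 156.2
[-109.5, -259.1, 132.3] 156.2
[-109.5, -259.1, 224.3] 156.2
[ 0.02  0.19  1.83 -0.    1.12 -0.93]
```

Call:
carry_out(targets=[{"dp": [-109.5, -259.1, 100], "yaw": -23.8}, {"dp": [-109.5, -259.1, 100], "yaw": -23.8}, {"dp": [-109.5, -259.1, 100], "yaw": -23.8}, {"dp": [-109.5, -259.1, 100], "yaw": -23.8}, {"dp": [-109.5, -259.1, 100], "yaw": -23.8}, {"dp": [-109.5, -259.1, 132], "yaw": -23.8}, {"dp": [-109.5, -259.1, 132], "yaw": -23.8}, {"dp": [-109.5, -259.1, 132], "yaw": -23.8}])

```text
clock: 12.62
eef_pos: [466.7, -260.3, 117.7]
tcp_rot: [3.141, -0.001, 2.943]
contact_force: [-0.1, 0.6, 0.1]
opening: 0.747
grasp_force: 0.0
```

```bash
python3 look.py 2; python3 - <<'E'
from h import *
im={n:cv2.cvtColor(cv2.imread(f"pics/{n}2.png"),cv2.COLOR_BGR2RGB) for n in("side","top")}
for n in im: print(n,topface(im[n],n))
plan([[468.1,-260.9,25]],[np.radians(-11.4+180)])
E
```

```text
side {'orange': [((381.3, 374.2), (876.4, -728.9), (150.3, 16.2), 19.2, 151), ((329.0, 302.1), (764.8, -469.2), (205.6, 18.5), 19.3, 144), ((264.4, 297.7), (552.3, -436.6), (65.0, 63.1), -61.0, 284), ((236.5, 259.2), (466.0, -277.6), (75.2, 51.5), 83.2, 218), ((104.4, 5.7), (-287.7, 1626.1), (215.0, 133.6), 79.5, 191)], 'green': [((230.4, 289.6), (441.6, -399.4), (70.3, 44.7), 68.5, 191), ((258.5, 264.9), (544.4, -314.2), (63.9, 52.9), -73.6, 154), ((3.7, 118.4), (-608.7, 585.1), (276.2, 54.7), -72.2, 257), ((3.1, 65.9), (-755.0, 1030.9), (244.2, 56.2), -71.3, 127), ((89.7, 12.2), (-356.9, 1570.7), (378.1, 106.4), -89.5, 340)]}
top {'orange': [((450.6, 379.7), (11.2, -574.0), (184.3, 25.6), 87.5, 418), ((394.9, 194.4), (554.5, -424.6), (47.2, 37.1), 29.0, 113), ((390.9, 131.4), (761.6, -425.7), (202.6, 15.9), 18.1, 193)], 'green': [((447.9, 369.2), (28.1, -579.3), (216.7, 43.5), -87.9, 158)]}
[-0.7, -0.3, 93.5] 0.0
```

View pics/v2.png

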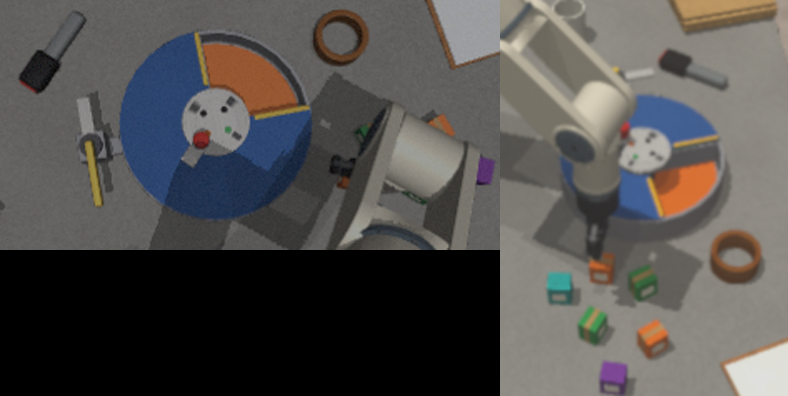

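The window now sits over the orange compartment, with the orange floor visible at about (255,75) in the crop, and the lock is open. I'll check the edge angles and knob height.

```bash
cat >> h.py <<'E'
def lidcheck(tag):
    im={n:cv2.cvtColor(cv2.imread(f"pics/{n}{tag}.png"),cv2.COLOR_BGR2RGB) for n in("side","top")}; rb={}
    for n in im:
        h=cv2.cvtColor(im[n],cv2.COLOR_RGB2HSV).astype(int)
        yl=((h[...,0]>=18)&(h[...,0]<=34)&(h[...,1]>110)&(h[...,2]>60)).astype(np.uint8)
        for k in cv2.findContours(yl,0,1)[0]:
            if cv2.contourArea(k)>15:
                bx=cv2.boxPoints(cv2.minAreaRect(k)); a=sorted([(bx[0]+bx[1])/2,(bx[2]+bx[3])/2,(bx[1]+bx[2])/2,(bx[3]+bx[0])/2],key=lambda p:-np.hypot(*(p-bx.mean(0))))[:2]
                P=plane(n,a,78)[:,:2]; d=np.hypot(*(P-DC).T)
                if d.max()<200:
                    v=P[d.argmax()]-P[d.argmin()]; print(n,"edge ang",round((np.degrees(np.arctan2(v[1],v[0])-DY))%360,1),"len",np.hypot(*v).round())
        rb[n]=[b for b in blobs(im[n],"red",8) if 235<b[0][0]<285 and 150<b[0][1]<230]; print(n,rb[n])
    if rb["side"] and rb["top"]: print("knob",tri(rb["side"][0][0],rb["top"][0][0]))
E
python3 -c "
from h import *
lidcheck(2)"
```

```text
side edge ang 268.6 len 94.0
side edge ang 359.7 len 88.0
side [(array([249. , 180.5]), 10, [248, 179, 3, 4])]
top edge ang 270.2 len 95.0
top edge ang 0.4 len 95.0
top [(array([250.18, 203.17]), 60, [246, 199, 9, 9])]
knob (array([529.6507854 ,  13.99278453, 131.40958821]), [1.1305467683585173, 1.130546768358373])
```

Call:
carry_out(targets=[{"dp": [-0.7, -0.3, 50], "yaw": 0}, {"dp": [-0.7, -0.3, 93.5], "yaw": 0}, {"dp": [-0.7, -0.3, 93.5], "yaw": 0}, {"dp": [-0.7, -0.3, 93.5], "yaw": 0}])

```text
clock: 13.22
eef_pos: [468.5, -261.5, 25.7]
tcp_rot: [-3.141, 0.002, 2.943]
contact_force: [0.6, 0.7, -0.4]
opening: 0.751
grasp_force: 0.0
```

Call:
carry_out(targets=[{"dp": [0, 0, 0], "yaw": 0}, {"dp": [0, 0, 0], "yaw": 0}, {"dp": [0, 0, 0], "yaw": 0}, {"dp": [0, 0, 0], "yaw": 0}, {"dp": [0, 0, 0], "yaw": 0}], fingers=-1, grip_force=40)

```text
clock: 13.85
eef_pos: [468.5, -261.8, 25.9]
tcp_rot: [-3.141, 0.003, 2.942]
contact_force: [-1.0, 1.6, 9.2]
opening: 0.443
grasp_force: 40.7
```

```bash
cat >> h.py <<'E'
def bay(col,t,z):
    a=DY+np.radians(-45 if col=="o" else 45); u=np.array([np.cos(a),np.sin(a)]); return [*(DC+115*u+t*np.array([-u[1],u[0]])),z]
E
python3 - <<'E'
from h import *
y=DY+np.radians(135)
plan([bay("o",-37,160),bay("o",-37,35)],[y,y])
E
```

```text
[-135.4, 184.3, -134.1] 23.3
[-135.4, 184.3, -9.1] 23.3
```

Call:
carry_out(targets=[{"dp": [0, 0, -60], "yaw": 0}, {"dp": [0, 0, -115], "yaw": 0}, {"dp": [-30, 40, -134], "yaw": 6}, {"dp": [-60, 80, -134], "yaw": 15}, {"dp": [-90, 120, -134], "yaw": 23.3}, {"dp": [-120, 160, -134], "yaw": 23.3}, {"dp": [-135.4, 184.3, -134], "yaw": 23.3}, {"dp": [-135.4, 184.3, -134], "yaw": 23.3}, {"dp": [-135.4, 184.3, -134], "yaw": 23.3}])

```text
clock: 14.98
eef_pos: [635.9, -107.6, 158.3]
tcp_rot: [-3.141, -0.0, 2.536]
contact_force: [-0.3, -0.5, -2.6]
opening: 0.44
grasp_force: 41.7
```

```bash
python3 - <<'E'
from h import *
y=DY+np.radians(135); s=r.sense(); print(s["opening"],s["grasp_force"])
plan([bay("o",-37,35)],[y])
E
```

```text
0.44032236059366414 41.689181327819824
[-1.7, 0.9, 123.3] -0.0
```

Call:
carry_out(targets=[{"dp": [-1.7, 0.9, 50], "yaw": 0}, {"dp": [-1.7, 0.9, 90], "yaw": 0}, {"dp": [-1.7, 0.9, 112], "yaw": 0}, {"dp": [-1.7, 0.9, 122], "yaw": 0}, {"dp": [-1.7, 0.9, 122], "yaw": 0}])

```text
clock: 15.6
eef_pos: [637.9, -108.2, 36.1]
tcp_rot: [-3.141, -0.001, 2.535]
contact_force: [0.3, 0.1, -1.8]
opening: 0.439
grasp_force: 41.6
```

Call:
carry_out(targets=[{"dp": [0, 0, 1.5], "yaw": 0}, {"dp": [0, 0, 1.5], "yaw": 0}])

```text
clock: 15.85
eef_pos: [639.0, -107.8, 35.5]
tcp_rot: [3.141, 0.001, 2.536]
contact_force: [0.7, 0.4, -2.2]
opening: 0.436
grasp_force: 41.6
```

Call:
carry_out(targets=[{"dp": [0, 0, 0], "yaw": 0}, {"dp": [0, 0, 0], "yaw": 0}, {"dp": [0, 0, -20], "yaw": 0}, {"dp": [0, 0, -60], "yaw": 0}, {"dp": [0, 0, -120], "yaw": 0}, {"dp": [0, 0, -130], "yaw": 0}], fingers=0.2)

```text
clock: 16.6
eef_pos: [641.3, -108.1, 170.8]
tcp_rot: [3.138, 0.008, 2.536]
contact_force: [-0.7, -0.1, 0.0]
opening: 0.598
grasp_force: 0.0
```

```bash
python3 - <<'E'
from h import *
print(r.sense()["qpos"].round(2))
plan([[553.3,-423.7,160]],[np.radians(29)]); plan([[553.3,-423.7,160]],[np.radians(209)])
E
```

```text
[-0.17  0.45  1.64 -0.    1.04 -1.13]
[-107.4, -309.5, 10.8] 116.3
[-107.4, -309.5, 10.8] -63.7
```

Call:
carry_out(targets=[{"dp": [-107.4, -309.5, 10], "yaw": -63.7}, {"dp": [-107.4, -309.5, 10], "yaw": -63.7}, {"dp": [-107.4, -309.5, 10], "yaw": -63.7}, {"dp": [-107.4, -309.5, 10], "yaw": -63.7}, {"dp": [-107.4, -309.5, 10], "yaw": -63.7}, {"dp": [-107.4, -309.5, 30], "yaw": -63.7}, {"dp": [-107.4, -309.5, 50], "yaw": -63.7}, {"dp": [-107.4, -309.5, 60], "yaw": -63.7}, {"dp": [-107.4, -309.5, 60], "yaw": -63.7}], fingers=0.5)

```text
clock: 17.73
eef_pos: [550.4, -421.5, 103.6]
tcp_rot: [3.14, -0.001, -2.637]
contact_force: [-0.6, -0.0, -0.2]
opening: 0.749
grasp_force: 0.0
```

```bash
python3 look.py 3; python3 - <<'E'
from h import *
im={n:cv2.cvtColor(cv2.imread(f"pics/{n}3.png"),cv2.COLOR_BGR2RGB) for n in("side","top")}
for n in im:
  for c,l in topface(im[n],n).items():
    print(n,c,[t for t in l if 380<t[1][0]<750 and -500<t[1][1]<100])
for t in tops(im["side"],"side",[("o",(264.4,294)),("g",(230.4,286)),("g",(258.4,262))]): print(t)
plan([[553.3,-423.7,25]],[np.radians(209)]); print(r.sense()["qpos"].round(2))
E
```

```text
side orange [((263.8, 298.4), (550.3, -437.8), (66.7, 58.5), -62.5, 255), ((294.4, 207.4), (696.8, -73.1), (101.7, 49.0), -88.4, 176)]
side green [((230.4, 289.6), (441.8, -399.3), (71.1, 45.1), 68.7, 195)]
top orange [((388.9, 193.7), (561.7, -408.6), (56.0, 19.3), -63.0, 80)]
top green [((383.2, 232.8), (444.2, -382.6), (54.9, 45.4), 59.9, 206), ((350.2, 202.3), (537.7, -287.0), (43.5, 27.3), 22.4, 86)]Traceback (most recent call last):
  File "<stdin>", line 6, in <module>
  File "h.py", line 66, in tops
    col=(sub[...,1]>75)&(sub[...,2]>50); t=0.72*np.percentile(sub[...,2][col],85)
                                                ~~~~~~~~~~~~~^^^^^^^^^^^^^^^^^^^^
    return _quantile_unchecked(
        a, q, axis, out, overwrite_input, method, keepdims, weights)
    return _ureduce(a,
                    func=_quantile_ureduce_func,
    ...<5 lines>...
                    overwrite_input=overwrite_input,
                    method=method)
    r = func(a, **kwargs)
    result = _quantile(arr,
                       quantiles=q,
    ...<2 lines>...
                       out=out,
                       weights=wgt)
    previous = arr[previous_indexes]
               ~~~^^^^^^^^^^^^^^^^^^
IndexError: index 0 is out of bounds for axis 0 with size 0
```

View pics/v3.png

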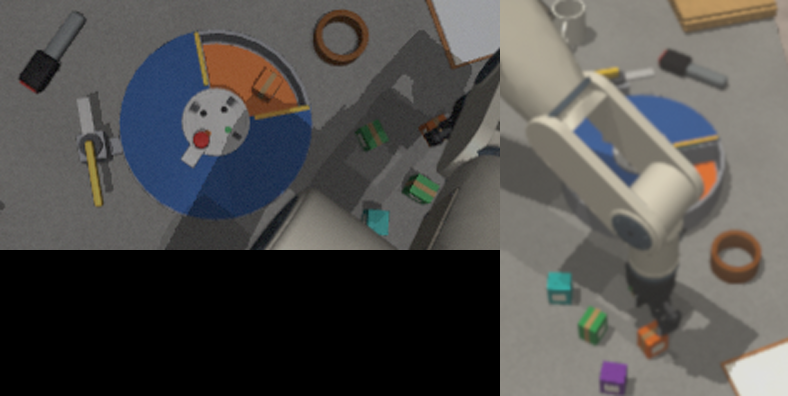

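Orange 1 stands in the compartment at crop pixel (267,82), and orange 2 is still in place. I'll grasp orange 2.

```bash
python3 - <<'E'
from h import *
plan([[553.3,-423.7,25]],[np.radians(209)]); print(r.sense()["qpos"].round(2), (proj("top",bay("o",-37,64))-[130,120])*5/3)
E
```

```text
[-1.2, -2.2, 80.1] -0.0
[-0.66  0.59  1.57  0.    0.98 -2.73] [[267.38984641  82.64840422]]
```

Call:
carry_out(targets=[{"dp": [-1.2, -2.2, 45], "yaw": 0}, {"dp": [-1.2, -2.2, 80], "yaw": 0}, {"dp": [-1.2, -2.2, 80], "yaw": 0}, {"dp": [-1.2, -2.2, 80], "yaw": 0}])

```text
clock: 18.32
eef_pos: [553.7, -424.9, 26.3]
tcp_rot: [-3.14, 0.001, -2.636]
contact_force: [-0.5, 0.4, -0.2]
opening: 0.749
grasp_force: 0.0
```

Call:
carry_out(targets=[{"dp": [0, 0, 0], "yaw": 0}, {"dp": [0, 0, 0], "yaw": 0}, {"dp": [0, 0, 0], "yaw": 0}, {"dp": [0, 0, 0], "yaw": 0}, {"dp": [0, 0, 0], "yaw": 0}], fingers=-1, grip_force=40)

```text
clock: 18.95
eef_pos: [553.5, -425.2, 26.5]
tcp_rot: [-3.139, 0.001, -2.636]
contact_force: [-0.2, 0.5, 6.0]
opening: 0.441
grasp_force: 41.2
```

```bash
python3 - <<'E'
from h import *
y=DY+np.radians(135)
plan([bay("o",37,160),bay("o",37,35)],[y,y])
E
```

```text
[-293.7, 269.6, -133.5] 63.7
[-293.7, 269.6, -8.5] 63.7
```

Call:
carry_out(targets=[{"dp": [0, 0, -60], "yaw": 0}, {"dp": [0, 0, -115], "yaw": 0}, {"dp": [-44, 40, -133], "yaw": 10}, {"dp": [-88, 81, -133], "yaw": 20}, {"dp": [-132, 121, -133], "yaw": 30}, {"dp": [-176, 162, -133], "yaw": 40}, {"dp": [-220, 202, -133], "yaw": 50}, {"dp": [-264, 243, -133], "yaw": 60}, {"dp": [-293.7, 269.6, -133], "yaw": 63.7}, {"dp": [-293.7, 269.6, -133], "yaw": 63.7}, {"dp": [-293.7, 269.6, -133], "yaw": 63.7}])

```text
clock: 20.32
eef_pos: [678.6, -46.7, 157.8]
tcp_rot: [-3.141, 0.0, 2.537]
contact_force: [0.3, -0.5, -2.4]
opening: 0.44
grasp_force: 41.3
```

```bash
python3 - <<'E'
from h import *
y=DY+np.radians(135); s=r.sense(); print(s["opening"],s["grasp_force"])
plan([bay("o",37,36)],[y])
E
```

```text
0.4397295651716347 41.27818465232849
[-1.3, 0.5, 121.8] 0.0
```

Call:
carry_out(targets=[{"dp": [-1.3, 0.5, 50], "yaw": 0}, {"dp": [-1.3, 0.5, 90], "yaw": 0}, {"dp": [-1.3, 0.5, 112], "yaw": 0}, {"dp": [-1.3, 0.5, 121], "yaw": 0}, {"dp": [-1.3, 0.5, 122], "yaw": 0}, {"dp": [-1.3, 0.5, 122], "yaw": 0}])

```text
clock: 21.08
eef_pos: [681.2, -46.9, 36.9]
tcp_rot: [3.14, 0.002, 2.535]
contact_force: [0.6, 0.8, -2.1]
opening: 0.44
grasp_force: 41.3
```

Call:
carry_out(targets=[{"dp": [0, 0, 0], "yaw": 0}, {"dp": [0, 0, 0], "yaw": 0}, {"dp": [0, 0, -20], "yaw": 0}, {"dp": [0, 0, -60], "yaw": 0}, {"dp": [0, 0, -120], "yaw": 0}, {"dp": [0, 0, -170], "yaw": 0}], fingers=0.2)

```text
clock: 21.82
eef_pos: [680.6, -46.7, 209.6]
tcp_rot: [3.14, 0.002, 2.536]
contact_force: [1.1, 0.3, 0.3]
opening: 0.596
grasp_force: 0.0
```

```bash
python3 look.py 4; python3 - <<'E'
from h import *
lidcheck(4)
K=dr(45,135); print(K,r.sense()["qpos"].round(2),r.sense()["eef_pos"])
plan([[*K,200],[*K,117]],[DY+np.radians(135)]*2)
E
```

```text
side edge ang 269.5 len 94.0
side [(array([247.75, 180.  ]), 8, [246, 179, 4, 3])]
top []
[527.30351815  13.61757855] [-0.07  0.46  1.53 -0.    1.14 -1.04] [683.84022008 -46.93775358 214.23812446]
[163.2, -39.4, 14.2] -0.0
[163.2, -39.4, 97.2] -0.0
```

View pics/v4.png

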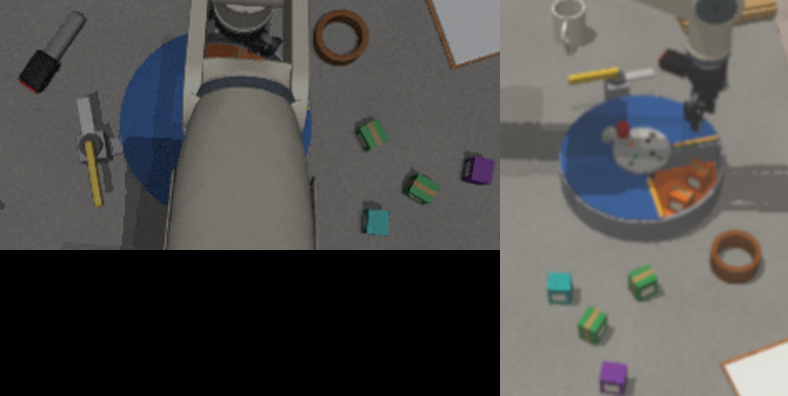

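Both orange cartons stand in the orange compartment, at crop pixels (697,175) and (682,198). Next I'll index the lid to green.

Call:
carry_out(targets=[{"dp": [55, -13, 14], "yaw": 0}, {"dp": [110, -26, 14], "yaw": 0}, {"dp": [163.2, -39.4, 20], "yaw": 0}, {"dp": [163.2, -39.4, 40], "yaw": 0}, {"dp": [163.2, -39.4, 40], "yaw": 0}, {"dp": [163.2, -39.4, 40], "yaw": 0}], fingers=0.3)

```text
clock: 22.68
eef_pos: [524.5, 13.7, 166.4]
tcp_rot: [3.141, 0.001, 2.535]
contact_force: [0.2, -0.1, -0.9]
opening: 0.649
grasp_force: 0.0
```

```bash
python3 - <<'E'
from h import *
plan([[527.7,14.2,117]],[DY+np.radians(135)])
E
```

```text
[-2.4, 2.2, 49.4] -0.0
```

Call:
carry_out(targets=[{"dp": [-2.4, 2.2, 30], "yaw": 0}, {"dp": [-2.4, 2.2, 49], "yaw": 0}, {"dp": [-2.4, 2.2, 49], "yaw": 0}])

```text
clock: 23.05
eef_pos: [526.8, 14.1, 116.0]
tcp_rot: [-3.141, -0.001, 2.535]
contact_force: [-0.4, 0.9, 1.0]
opening: 0.65
grasp_force: 0.0
```

Call:
carry_out(targets=[{"dp": [0, 0, 0], "yaw": 0}, {"dp": [0, 0, 0], "yaw": 0}, {"dp": [0, 0, 0], "yaw": 0}, {"dp": [0, 0, 0], "yaw": 0}, {"dp": [0, 0, 0], "yaw": 0}], fingers=-1, grip_force=50)

```text
clock: 23.68
eef_pos: [527.9, 14.4, 117.8]
tcp_rot: [3.14, 0.002, 2.536]
contact_force: [-1.1, 1.1, 6.4]
opening: 0.309
grasp_force: 49.1
```

Call:
carry_out(targets=[{"dp": [0, 0, -7], "yaw": 0}, {"dp": [0, 0, -15], "yaw": 0}, {"dp": [0, 0, -15], "yaw": 0}])

```text
clock: 24.05
eef_pos: [527.7, 14.3, 132.1]
tcp_rot: [3.14, 0.002, 2.536]
contact_force: [6.8, 0.0, -8.1]
opening: 0.308
grasp_force: 49.7
```

```bash
python3 - <<'E'
from h import *
s=r.sense(); print(s["contact_force"].round(1),s["opening"])
arc(0,90,10)
E
```

```text
[ 6.8  0.  -8.1] 0.3076415547075465
rad 45.0 ang 134.0 yaw 135.0 z 132.1
[-0.4, -7.1, 0.0] -9.0
[-2.0, -13.9, 0.0] -18.0
[-4.6, -20.5, 0.0] -27.0
[-8.1, -26.6, 0.0] -36.0
[-12.6, -32.1, 0.0] -45.0
[-17.9, -36.7, 0.0] -54.0
[-23.9, -40.5, 0.0] -63.0
[-30.4, -43.4, 0.0] -72.0
[-37.2, -45.1, 0.0] -81.0
[-44.2, -45.8, 0.0] -90.0
```

Call:
carry_out(targets=[{"dp": [-0.4, -7.1, 0], "yaw": -9}, {"dp": [-2, -13.9, 0], "yaw": -18}, {"dp": [-4.6, -20.5, 0], "yaw": -27}, {"dp": [-8.1, -26.6, 0], "yaw": -36}, {"dp": [-12.6, -32.1, 0], "yaw": -45}, {"dp": [-17.9, -36.7, 0], "yaw": -54}, {"dp": [-23.9, -40.5, 0], "yaw": -63}, {"dp": [-30.4, -43.4, 0], "yaw": -72}, {"dp": [-37.2, -45.1, 0], "yaw": -81}, {"dp": [-44.2, -45.8, 0], "yaw": -90}, {"dp": [-44.2, -45.8, 0], "yaw": -90}, {"dp": [-44.2, -45.8, 0], "yaw": -90}])

```text
clock: 25.55
eef_pos: [538.9, -47.6, 131.7]
tcp_rot: [-3.139, 0.003, -2.178]
contact_force: [9.5, 6.0, -8.7]
opening: 0.313
grasp_force: 50.3
```

```bash
python3 - <<'E'
from h import *
s=r.sense(); print(s["contact_force"].round(1),s["wrist_torque"].round(2),s["opening"],s["qpos"].round(2))
arc(0,1,1)
E
```

```text
[ 9.5  6.  -8.7] [ 1.06 -1.57 -0.11] 0.31264535143698785 [-0.09  0.35  1.91  0.    0.88 -2.63]
rad 43.7 ang 224.2 yaw -135.1 z 131.7
[0.0, -0.8, 0.0] -1.0
```

Call:
carry_out(targets=[{"dp": [0, -0.5, 7], "yaw": 0}, {"dp": [0, -0.5, 14], "yaw": 0}, {"dp": [0, -0.5, 14], "yaw": 0}])

```text
clock: 25.92
eef_pos: [539.1, -47.8, 118.0]
tcp_rot: [-3.14, 0.003, -2.178]
contact_force: [8.6, 6.9, -5.3]
opening: 0.31
grasp_force: 50.6
```

Call:
carry_out(targets=[{"dp": [0, 0, 0], "yaw": 0}, {"dp": [0, 0, 0], "yaw": 0}, {"dp": [0, 0, 0], "yaw": 0}, {"dp": [0, 0, -40], "yaw": 0}, {"dp": [0, 0, -100], "yaw": 0}, {"dp": [0, 0, -120], "yaw": 0}, {"dp": [0, 0, -120], "yaw": 0}], fingers=0.5)

```text
clock: 26.8
eef_pos: [538.3, -49.0, 239.2]
tcp_rot: [-3.139, 0.002, -2.177]
contact_force: [0.7, 0.7, -1.3]
opening: 0.749
grasp_force: 0.0
```

```bash
python3 - <<'E'
from h import *
print(r.sense()["qpos"].round(2))
plan([[444.4,-389,120]],[np.radians(57-180)]);plan([[544.3,-300.8,120]],[np.radians(26-180)])
plan([bay("g",0,0)],[DY+np.radians(45)])
E
```

```text
[-0.09  0.22  1.82 -0.    1.1  -2.63]
[332.9, -116.5, 119.2] -1.7
[203.5, -148.4, 119.2] 29.3
[-160.3, -0.2, 239.2] 180.0
```

Call:
carry_out(targets=[{"dp": [203.5, -148.4, 40], "yaw": 29.3}, {"dp": [203.5, -148.4, 40], "yaw": 29.3}, {"dp": [203.5, -148.4, 40], "yaw": 29.3}, {"dp": [203.5, -148.4, 60], "yaw": 29.3}, {"dp": [203.5, -148.4, 119], "yaw": 29.3}, {"dp": [203.5, -148.4, 119], "yaw": 29.3}, {"dp": [203.5, -148.4, 119], "yaw": 29.3}, {"dp": [203.5, -148.4, 119], "yaw": 29.3}])

```text
clock: 27.8
eef_pos: [544.8, -300.4, 120.7]
tcp_rot: [-3.139, 0.002, -2.687]
contact_force: [-0.9, -0.2, 0.1]
opening: 0.747
grasp_force: 0.0
```

```bash
python3 look.py 5; python3 - <<'E'
from h import *
lidcheck(5)
im={n:cv2.cvtColor(cv2.imread(f"pics/{n}5.png"),cv2.COLOR_BGR2RGB) for n in("side","top")}
for n in im:
  for c,l in topface(im[n],n).items():
    print(n,c,[t for t in l if 380<t[1][0]<750 and -500<t[1][1]<100])
plan([[544.3,-300.8,25]],[np.radians(206)])
E
```

```text
side []
top edge ang 90.0 len 94.0
top edge ang 360.0 len 97.0
top [(array([272.86, 199.02]), 43, [269, 195, 8, 8])]
side orange []
side green [((230.4, 289.6), (441.6, -399.4), (70.3, 44.8), 68.7, 191), ((258.0, 265.5), (543.6, -314.4), (59.3, 54.3), -66.9, 142), ((282.4, 187.8), (662.7, 30.1), (57.4, 55.9), -42.1, 105)]
top orange []
top green []
[0.6, -0.2, 95.6] 0.0
```

View pics/v5.png

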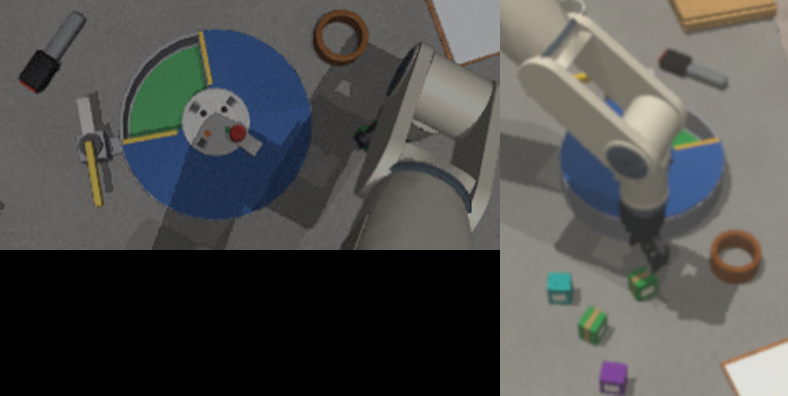

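The lid is at 180° with the green compartment open, and green 2 hasn't moved. I'll grasp it.

Call:
carry_out(targets=[{"dp": [0.3, -0.2, 50], "yaw": 0}, {"dp": [0.6, -0.2, 95], "yaw": 0}, {"dp": [0.6, -0.2, 95], "yaw": 0}, {"dp": [0.6, -0.2, 95], "yaw": 0}])

```text
clock: 28.4
eef_pos: [544.4, -301.4, 25.5]
tcp_rot: [-3.14, 0.001, -2.688]
contact_force: [0.4, -0.3, 1.0]
opening: 0.754
grasp_force: 0.0
```

Call:
carry_out(targets=[{"dp": [0, 0, 0], "yaw": 0}, {"dp": [0, 0, 0], "yaw": 0}, {"dp": [0, 0, 0], "yaw": 0}, {"dp": [0, 0, 0], "yaw": 0}, {"dp": [0, 0, 0], "yaw": 0}], fingers=-1, grip_force=40)

```text
clock: 29.02
eef_pos: [544.4, -301.7, 25.7]
tcp_rot: [-3.139, 0.002, -2.688]
contact_force: [0.1, 0.1, 8.9]
opening: 0.44
grasp_force: 40.8
```

```bash
python3 - <<'E'
from h import *
y=DY+np.radians(225)
plan([[*dr(200,-15),180],bay("g",37,160),bay("g",-37,160)],[y,y,y])
E
```

```text
[-316.8, 149.7, -154.3] -29.3
[-226.9, 340.3, -134.3] -29.3
[-263.2, 275.8, -134.3] -29.3
```

Call:
carry_out(targets=[{"dp": [0, 0, -60], "yaw": 0}, {"dp": [0, 0, -120], "yaw": 0}, {"dp": [-10, 15, -180], "yaw": 0}, {"dp": [-40, 60, -180], "yaw": -6}, {"dp": [-72, 108, -180], "yaw": -12}, {"dp": [-104, 156, -180], "yaw": -18}, {"dp": [-136, 204, -180], "yaw": -24}, {"dp": [-168, 252, -180], "yaw": -29.3}, {"dp": [-200, 300, -180], "yaw": -29.3}, {"dp": [-226.9, 340.3, -160], "yaw": -29.3}, {"dp": [-226.9, 340.3, -134], "yaw": -29.3}, {"dp": [-226.9, 340.3, -134], "yaw": -29.3}])

```text
clock: 30.52
eef_pos: [596.6, 104.6, 156.6]
tcp_rot: [3.14, -0.002, -2.176]
contact_force: [-0.5, -0.2, -0.2]
opening: 0.438
grasp_force: 40.8
```

Call:
carry_out(targets=[{"dp": [0, 0, 0], "yaw": 0}, {"dp": [0, 0, 0], "yaw": 0}])

```text
clock: 30.78
eef_pos: [598.8, 103.7, 159.0]
tcp_rot: [-3.14, 0.001, -2.178]
contact_force: [-0.3, 0.4, -0.4]
opening: 0.438
grasp_force: 40.8
```

```bash
python3 - <<'E'
from h import *
y=DY+np.radians(225); s=r.sense(); print(s["opening"],s["grasp_force"],s["qpos"].round(2))
plan([bay("g",37,36)],[y])
E
```

```text
0.43801635213836887 40.83448827266693 [ 0.17  0.41  1.74 -0.    0.99 -2.37]
[-0.2, -0.5, 123.0] -0.1
```

Call:
carry_out(targets=[{"dp": [-0.2, -0.5, 50], "yaw": 0}, {"dp": [-0.2, -0.5, 90], "yaw": 0}, {"dp": [-0.2, -0.5, 112], "yaw": 0}, {"dp": [-0.2, -0.5, 122], "yaw": 0}, {"dp": [-0.2, -0.5, 123], "yaw": 0}, {"dp": [-0.2, -0.5, 123], "yaw": 0}])

```text
clock: 31.52
eef_pos: [599.5, 104.2, 35.7]
tcp_rot: [-3.14, 0.001, -2.177]
contact_force: [0.2, -0.6, -0.9]
opening: 0.441
grasp_force: 40.9
```

Call:
carry_out(targets=[{"dp": [0, 0, 0], "yaw": 0}, {"dp": [0, 0, 0], "yaw": 0}, {"dp": [0, 0, -20], "yaw": 0}, {"dp": [0, 0, -60], "yaw": 0}, {"dp": [0, 0, -120], "yaw": 0}, {"dp": [0, 0, -170], "yaw": 0}, {"dp": [0, 0, -170], "yaw": 0}], fingers=0.2)

```text
clock: 32.4
eef_pos: [601.3, 104.6, 210.8]
tcp_rot: [-3.135, 0.007, -2.177]
contact_force: [-0.5, 0.5, -0.7]
opening: 0.602
grasp_force: 0.0
```

```bash
python3 - <<'E'
from h import *
im={n:r.grab_frame(n) for n in("side","top")}
for n in im: cv2.imwrite(f"pics/{n}6.png",cv2.cvtColor(im[n],cv2.COLOR_RGB2BGR))
for n in im:
  for c,l in topface(im[n],n).items():
    print(n,c,[t for t in l if 380<t[1][0]<750 and -500<t[1][1]<200])
print(tops(im["top"],"top",[("g",(383,233))]),tops(im["side"],"side",[("g",(230.4,286))]))
plan([[444.4,-389,160]],[np.radians(57)])
E
```

```text
side orange []
side green [((230.4, 289.6), (441.4, -399.5), (70.4, 44.5), 68.2, 190), ((279.6, 186.0), (647.8, 43.2), (93.4, 54.6), -40.9, 155), ((261.8, 176.4), (583.5, 106.2), (81.5, 55.1), -1.0, 123)]
top orange []
top green [((383.6, 233.0), (443.4, -384.2), (51.0, 44.5), 56.4, 198), ((217.8, 190.6), (582.1, 110.7), (71.9, 47.7), -82.7, 244), ((225.2, 178.6), (613.1, 93.8), (44.6, 28.4), 4.8, 76)]
[('g', (444.4, -388.0), (44.3, 38.1), 56.7)] [('g', (444.5, -390.0), (48.1, 37.9), 57.0)]
[493.3, -154.1, 46.0] 178.3
```

Call:
carry_out(targets=[{"dp": [45, -14, 0], "yaw": 10}, {"dp": [90, -28, 0], "yaw": 20}, {"dp": [135, -42, 0], "yaw": 30}, {"dp": [180, -56, 0], "yaw": 40}, {"dp": [225, -70, 0], "yaw": 50}, {"dp": [270, -84, 0], "yaw": 60}, {"dp": [315, -98, 0], "yaw": 70}, {"dp": [360, -112, 0], "yaw": 80}, {"dp": [405, -126, 0], "yaw": 90}, {"dp": [450, -140, 20], "yaw": 100}, {"dp": [493, -154, 40], "yaw": 110}, {"dp": [493, -154, 60], "yaw": 120}], fingers=0.5)

```text
clock: 34.0
eef_pos: [442.5, -390.9, 142.6]
tcp_rot: [-3.14, -0.001, 2.003]
contact_force: [-0.1, 0.3, 0.0]
opening: 0.746
grasp_force: 0.0
```

Call:
carry_out(targets=[{"dp": [0, 0, 0], "yaw": 10}, {"dp": [0, 0, 0], "yaw": 20}, {"dp": [0, 0, 10], "yaw": 30}, {"dp": [0, 0, 20], "yaw": 40}, {"dp": [0, 0, 30], "yaw": 50}, {"dp": [0, 0, 35], "yaw": 58.3}, {"dp": [0, 0, 35], "yaw": 58.3}, {"dp": [0, 0, 35], "yaw": 58.3}])

```text
clock: 35.0
eef_pos: [444.0, -388.5, 109.1]
tcp_rot: [-3.141, -0.0, 0.998]
contact_force: [1.1, 0.1, -0.6]
opening: 0.748
grasp_force: 0.0
```

```bash
python3 look.py 7; python3 - <<'E'
from h import *
print(r.sense()["qpos"].round(2))
im={n:cv2.cvtColor(cv2.imread(f"pics/{n}7.png"),cv2.COLOR_BGR2RGB) for n in("side","top")}
for n in im:
  for c,l in topface(im[n],n).items():
    print(n,c,[t for t in l if 380<t[1][0]<750 and -500<t[1][1]<200])
plan([[444.4,-389,25]],[np.radians(57)])
E
```

```text
[-0.72  0.45  1.81 -0.    0.88 -0.15]
side orange []
side green [((230.2, 290.0), (441.7, -400.0), (69.3, 45.3), 67.6, 183), ((279.7, 186.0), (647.4, 44.2), (98.8, 55.9), -42.3, 168), ((262.3, 175.9), (584.9, 109.2), (83.5, 59.5), 0.5, 134)]
top orange []
top green [((381.7, 232.2), (445.0, -378.7), (49.6, 46.4), 57.9, 144)]
[-0.1, 0.3, 84.5] 0.1
```

View pics/v7.png

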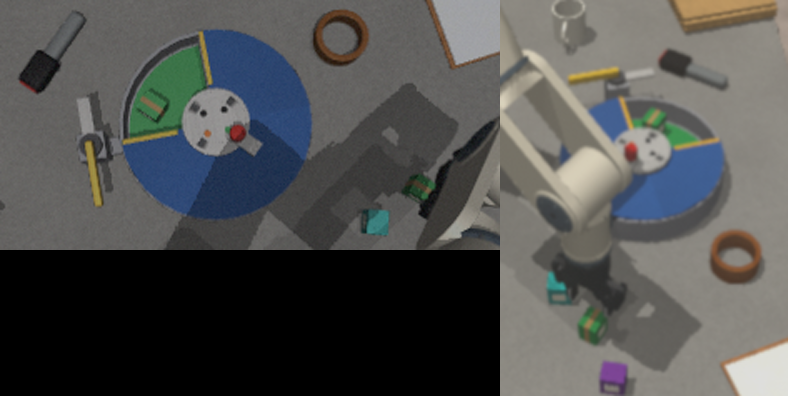

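Green 2 stands in the green compartment at crop pixel (152,105), and green 1 is where I measured it.

Call:
carry_out(targets=[{"dp": [0, 0.3, 45], "yaw": 0}, {"dp": [0, 0.3, 84], "yaw": 0}, {"dp": [0, 0.3, 84], "yaw": 0}, {"dp": [0, 0.3, 84], "yaw": 0}])

```text
clock: 35.6
eef_pos: [445.1, -389.4, 26.7]
tcp_rot: [3.14, 0.0, 0.995]
contact_force: [1.6, -0.0, 0.5]
opening: 0.75
grasp_force: 0.0
```

Call:
carry_out(targets=[{"dp": [0, 0, 0], "yaw": 0}, {"dp": [0, 0, 0], "yaw": 0}, {"dp": [0, 0, 0], "yaw": 0}, {"dp": [0, 0, 0], "yaw": 0}, {"dp": [0, 0, 0], "yaw": 0}], fingers=-1, grip_force=40)

```text
clock: 36.22
eef_pos: [445.4, -389.7, 27.3]
tcp_rot: [3.139, 0.0, 0.995]
contact_force: [-0.1, 0.3, 6.1]
opening: 0.441
grasp_force: 40.7
```

```bash
python3 - <<'E'
from h import *
y=DY+np.radians(45)
plan([bay("g",-37,160)],[y])
E
```

```text
[495.4, -65.7, -132.7] 1.7
```

Call:
carry_out(targets=[{"dp": [0, 0, -60], "yaw": 0}, {"dp": [0, 0, -120], "yaw": 0}, {"dp": [25, -3, -175], "yaw": 0}, {"dp": [85, -11, -178], "yaw": 1.7}, {"dp": [145, -19, -178], "yaw": 1.7}, {"dp": [205, -27, -178], "yaw": 1.7}, {"dp": [265, -35, -178], "yaw": 1.7}, {"dp": [325, -43, -178], "yaw": 1.7}, {"dp": [385, -51, -178], "yaw": 1.7}, {"dp": [440, -58.5, -178], "yaw": 1.7}, {"dp": [480, -64, -160], "yaw": 1.7}, {"dp": [495.4, -65.7, -133], "yaw": 1.7}])

```text
clock: 37.72
eef_pos: [661.0, 64.8, 159.8]
tcp_rot: [3.139, -0.003, 0.967]
contact_force: [0.1, -0.9, -1.5]
opening: 0.438
grasp_force: 41.2
```

Call:
carry_out(targets=[{"dp": [0, 0, 0], "yaw": 0}, {"dp": [0, 0, 0], "yaw": 0}, {"dp": [0, 0, 0], "yaw": 0}])

```text
clock: 38.1
eef_pos: [659.9, 61.4, 160.1]
tcp_rot: [3.14, -0.001, 0.964]
contact_force: [0.4, 0.7, -1.4]
opening: 0.435
grasp_force: 41.1
```

```bash
python3 - <<'E'
from h import *
y=DY+np.radians(45); s=r.sense(); print(s["opening"],s["grasp_force"],s["qpos"].round(2))
plan([bay("g",-37,37)],[y])
E
```

```text
0.43540696486743546 41.092203855514526 [ 0.09  0.49  1.62 -0.    1.04  0.7 ]
[0.3, 0.2, 123.1] -0.1
```

Call:
carry_out(targets=[{"dp": [0.3, 0.2, 50], "yaw": 0}, {"dp": [0.3, 0.2, 90], "yaw": 0}, {"dp": [0.3, 0.2, 112], "yaw": 0}, {"dp": [0.3, 0.2, 122], "yaw": 0}, {"dp": [0.3, 0.2, 124], "yaw": 0}, {"dp": [0.3, 0.2, 124], "yaw": 0}])

```text
clock: 38.85
eef_pos: [660.7, 62.4, 35.8]
tcp_rot: [3.14, -0.001, 0.965]
contact_force: [-0.4, -0.4, -1.2]
opening: 0.443
grasp_force: 41.3
```

Call:
carry_out(targets=[{"dp": [0, 0, 0], "yaw": 0}, {"dp": [0, 0, 0], "yaw": 0}, {"dp": [0, 0, -20], "yaw": 0}, {"dp": [0, 0, -60], "yaw": 0}, {"dp": [0, 0, -120], "yaw": 0}, {"dp": [0, 0, -170], "yaw": 0}, {"dp": [0, 0, -170], "yaw": 0}], fingers=0.2)

```text
clock: 39.72
eef_pos: [662.7, 62.7, 211.3]
tcp_rot: [3.134, -0.006, 0.965]
contact_force: [-1.0, 0.0, -1.4]
opening: 0.599
grasp_force: 0.0
```

```bash
python3 - <<'E'
from h import *
print(dr(45,225)); 
plan([[*dr(45,225),160]],[DY+np.radians(45)]); print(r.sense()["qpos"].round(2))
E
```

```text
[538.68242145 -48.99648185]
[-162.4, -38.3, 51.3] -0.0
[0.09 0.44 1.57 0.   1.12 0.7 ]
```

Call:
carry_out(targets=[{"dp": [-55, -13, 0], "yaw": 0}, {"dp": [-110, -26, 0], "yaw": 0}, {"dp": [-162.4, -38.3, 20], "yaw": 0}, {"dp": [-162.4, -38.3, 45], "yaw": 0}, {"dp": [-162.4, -38.3, 45], "yaw": 0}, {"dp": [-162.4, -38.3, 45], "yaw": 0}], fingers=0.3)

```text
clock: 40.48
eef_pos: [536.5, -49.1, 160.3]
tcp_rot: [3.141, -0.0, 0.965]
contact_force: [0.4, 0.3, 0.0]
opening: 0.651
grasp_force: 0.0
```

```bash
python3 look.py 8; python3 - <<'E'
from h import *
plan([[539,-48.5,117]],[DY+np.radians(45)])
E
```

```text
[1.6, 1.5, 43.5] 0.0
```

View pics/v8.png

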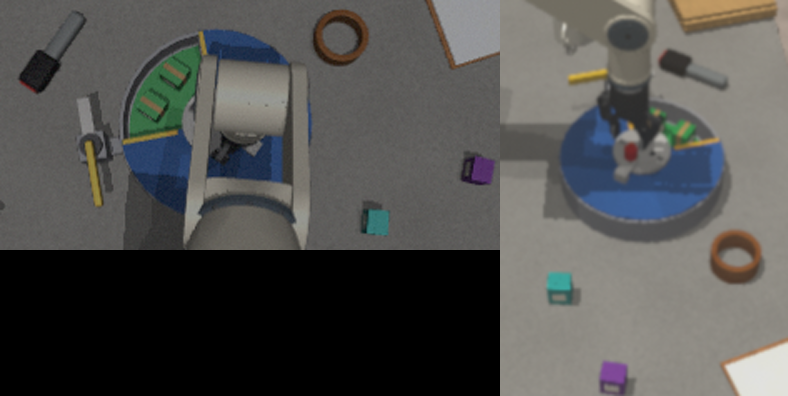

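Both green cartons stand in the green compartment, at crop pixels (152,105) and (176,73). Now the last index.

Call:
carry_out(targets=[{"dp": [1.6, 1.5, 25], "yaw": 0}, {"dp": [1.6, 1.5, 43], "yaw": 0}, {"dp": [1.6, 1.5, 43], "yaw": 0}])

```text
clock: 40.95
eef_pos: [537.6, -48.4, 116.0]
tcp_rot: [-3.14, 0.001, 0.965]
contact_force: [0.1, 0.3, 0.5]
opening: 0.652
grasp_force: 0.0
```

Call:
carry_out(targets=[{"dp": [0, 0, 0], "yaw": 0}, {"dp": [0, 0, 0], "yaw": 0}, {"dp": [0, 0, 0], "yaw": 0}, {"dp": [0, 0, 0], "yaw": 0}, {"dp": [0, 0, 0], "yaw": 0}], fingers=-1, grip_force=50)

```text
clock: 41.58
eef_pos: [538.7, -48.8, 117.8]
tcp_rot: [3.14, -0.001, 0.965]
contact_force: [-1.4, 0.7, 7.0]
opening: 0.316
grasp_force: 49.1
```

Call:
carry_out(targets=[{"dp": [0, 0, -7], "yaw": 0}, {"dp": [0, 0, -15], "yaw": 0}, {"dp": [0, 0, -15], "yaw": 0}])

```text
clock: 41.95
eef_pos: [538.4, -48.7, 132.1]
tcp_rot: [3.141, -0.001, 0.965]
contact_force: [5.1, 3.3, -7.6]
opening: 0.313
grasp_force: 49.8
```

```bash
python3 - <<'E'
from h import *
s=r.sense(); print(s["contact_force"].round(1),s["opening"])
arc(0,90,10)
E
```

```text
[ 5.1  3.3 -7.6] 0.31256731685417705
rad 44.9 ang 224.5 yaw 45.0 z 132.1
[0.5, 7.0, 0.0] -9.0
[2.1, 13.9, 0.0] -18.0
[4.7, 20.4, 0.0] -27.0
[8.4, 26.5, 0.0] -36.0
[12.9, 31.9, 0.0] -45.0
[18.2, 36.5, 0.0] -54.0
[24.2, 40.2, 0.0] -63.0
[30.7, 43.0, 0.0] -72.0
[37.5, 44.7, 0.0] -81.0
[44.5, 45.3, 0.0] -90.0
```

Call:
carry_out(targets=[{"dp": [0.5, 7, 0], "yaw": -9}, {"dp": [2.1, 13.9, 0], "yaw": -18}, {"dp": [4.7, 20.4, 0], "yaw": -27}, {"dp": [8.4, 26.5, 0], "yaw": -36}, {"dp": [12.9, 31.9, 0], "yaw": -45}, {"dp": [18.2, 36.5, 0], "yaw": -54}, {"dp": [24.2, 40.2, 0], "yaw": -63}, {"dp": [30.7, 43, 0], "yaw": -72}, {"dp": [37.5, 44.7, 0], "yaw": -81}, {"dp": [44.5, 45.3, 0], "yaw": -90}, {"dp": [44.5, 45.3, 0], "yaw": -90}, {"dp": [44.5, 45.3, 0], "yaw": -90}])

```text
clock: 43.45
eef_pos: [602.0, -37.6, 131.6]
tcp_rot: [3.139, 0.002, 2.535]
contact_force: [8.5, 3.6, -7.9]
opening: 0.312
grasp_force: 50.3
```

```bash
python3 - <<'E'
from h import *
s=r.sense(); print(s["contact_force"].round(1),s["wrist_torque"].round(2),s["opening"],s["qpos"].round(2))
arc(0,1,1)
E
```

```text
[ 8.5  3.6 -7.9] [ 0.7  -1.36 -0.34] 0.3118144826282371 [-0.07  0.44  1.77  0.    0.93 -1.03]
rad 45.6 ang 315.6 yaw 134.9 z 131.6
[0.0, 0.8, 0.0] -1.0
```

Call:
carry_out(targets=[{"dp": [0, 0, 7], "yaw": 0}, {"dp": [0, 0, 14], "yaw": 0}, {"dp": [0, 0, 14], "yaw": 0}])

```text
clock: 43.82
eef_pos: [602.1, -37.6, 118.0]
tcp_rot: [3.139, 0.002, 2.535]
contact_force: [7.2, 4.9, -5.2]
opening: 0.313
grasp_force: 50.8
```

Call:
carry_out(targets=[{"dp": [0, 0, 0], "yaw": 0}, {"dp": [0, 0, 0], "yaw": 0}, {"dp": [0, 0, 0], "yaw": 0}, {"dp": [0, 0, -40], "yaw": 0}, {"dp": [0, 0, -80], "yaw": 0}, {"dp": [0, 0, -80], "yaw": 0}], fingers=0.3)

```text
clock: 44.58
eef_pos: [602.4, -38.3, 200.9]
tcp_rot: [3.139, 0.005, 2.536]
contact_force: [-0.6, -0.8, 0.2]
opening: 0.652
grasp_force: 0.0
```

```bash
python3 - <<'E'
from h import *
plan([[445.5,195.2,200]],[DY+np.radians(180)])
E
```

```text
[262.0, 102.6, 0.9] -45.0
```

Call:
carry_out(targets=[{"dp": [55, 21.5, 0], "yaw": -9}, {"dp": [110, 43, 0], "yaw": -18}, {"dp": [165, 64.6, 0], "yaw": -27}, {"dp": [220, 86, 0], "yaw": -36}, {"dp": [262, 102.6, 0], "yaw": -45}, {"dp": [262, 102.6, 30], "yaw": -45}, {"dp": [262, 102.6, 50], "yaw": -45}, {"dp": [262, 102.6, 50], "yaw": -45}, {"dp": [262, 102.6, 50], "yaw": -45}])

```text
clock: 45.7
eef_pos: [443.8, 195.4, 147.8]
tcp_rot: [-3.142, -0.0, -2.962]
contact_force: [0.3, 0.5, 0.4]
opening: 0.647
grasp_force: 0.0
```

```bash
python3 look.py 9; python3 - <<'E'
from h import *
lidcheck(9)
plan([[445.5,195.2,92]],[DY+np.radians(180)])
E
```

```text
side edge ang 178.2 len 92.0
side edge ang 89.4 len 89.0
side [(array([268.92, 189.92]), 24, [267, 188, 5, 5])]
top edge ang 179.2 len 96.0
top edge ang 88.9 len 96.0
top [(array([268.03, 177.94]), 66, [264, 174, 9, 9])]
knob (array([600.61904051, -37.55353024, 131.4569196 ]), [0.14156185044548408, 0.14156185044550332])
[-1.3, -0.5, 56.2] -0.0
```

View pics/v9.png

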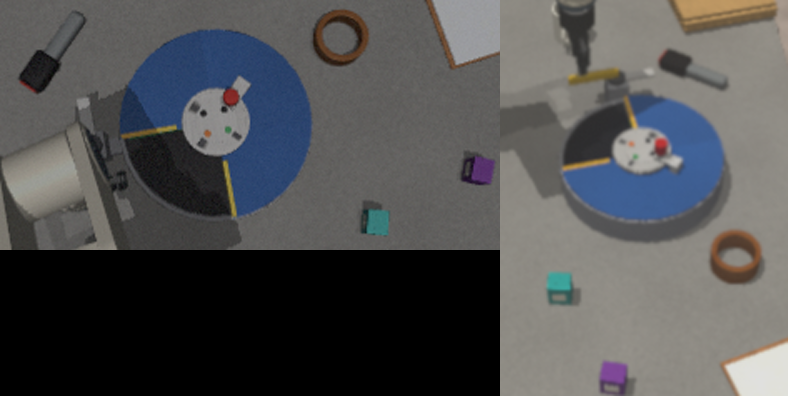

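The lid is closed with the window over the black deck. The knob's height (131.5) matches the reading from the earlier home position. Now I'll shut the lock.

Call:
carry_out(targets=[{"dp": [-1.3, -0.5, 30], "yaw": 0}, {"dp": [-1.3, -0.5, 56], "yaw": 0}, {"dp": [-1.3, -0.5, 56], "yaw": 0}, {"dp": [-1.3, -0.5, 56], "yaw": 0}])

```text
clock: 46.3
eef_pos: [445.7, 195.4, 92.6]
tcp_rot: [3.141, 0.001, -2.962]
contact_force: [0.1, -0.3, -0.2]
opening: 0.65
grasp_force: 0.0
```

Call:
carry_out(targets=[{"dp": [0, 0, 0], "yaw": 0}, {"dp": [0, 0, 0], "yaw": 0}, {"dp": [0, 0, 0], "yaw": 0}, {"dp": [0, 0, 0], "yaw": 0}, {"dp": [0, 0, 0], "yaw": 0}], fingers=-1, grip_force=40)

```text
clock: 46.92
eef_pos: [445.3, 196.1, 92.3]
tcp_rot: [3.14, 0.001, -2.963]
contact_force: [-2.1, 4.4, 5.9]
opening: 0.155
grasp_force: 43.8
```

```bash
python3 - <<'E'
from h import *
lidcheck(0)
arc(0,-92,10,C=LA)
E
```

```text
side edge ang 269.4 len 95.0
side edge ang 180.6 len 91.0
side [(array([264.17, 177.  ]), 23, [262, 175, 5, 5])]
top edge ang 179.9 len 96.0
top edge ang 270.0 len 98.0
top [(array([246.09, 181.91]), 67, [242, 178, 9, 9])]
knob (array([588.70661051,  25.1588388 , 134.69451947]), [0.442830750322677, 0.44283075032265334])
rad 79.9 ang 179.3 yaw -180.0 z 92.3
[-1.2, 12.8, 0.0] 9.2
[-4.4, 25.2, 0.0] 18.4
[-9.5, 36.9, 0.0] 27.6
[-16.5, 47.7, 0.0] 36.8
[-25.1, 57.2, 0.0] 46.0
[-35.1, 65.2, 0.0] 55.2
[-46.2, 71.5, 0.0] 64.4
[-58.2, 76.0, 0.0] 73.6
[-70.8, 78.5, 0.0] 82.8
[-83.6, 78.9, 0.0] 92.0
```

Call:
carry_out(targets=[{"dp": [-1.2, 12.8, 0], "yaw": 9.2}, {"dp": [-4.4, 25.2, 0], "yaw": 18.4}, {"dp": [-9.5, 36.9, 0], "yaw": 27.6}, {"dp": [-16.5, 47.7, 0], "yaw": 36.8}, {"dp": [-25.1, 57.2, 0], "yaw": 46}, {"dp": [-35.1, 65.2, 0], "yaw": 55.2}, {"dp": [-46.2, 71.5, 0], "yaw": 64.4}, {"dp": [-58.2, 76, 0], "yaw": 73.6}, {"dp": [-70.8, 78.5, 0], "yaw": 82.8}, {"dp": [-83.6, 79, 0], "yaw": 92}, {"dp": [-83.6, 79, 0], "yaw": 92}, {"dp": [-83.6, 79, 0], "yaw": 92}])

```text
clock: 48.42
eef_pos: [510.6, 289.6, 92.3]
tcp_rot: [-3.138, -0.002, 1.716]
contact_force: [-14.3, 10.6, 11.4]
opening: 0.154
grasp_force: 53.4
```

Call:
carry_out(targets=[{"dp": [0, 0, 0], "yaw": 0}, {"dp": [0, 0, 0], "yaw": 0}, {"dp": [0, 0, -40], "yaw": 0}, {"dp": [0, 0, -90], "yaw": 0}, {"dp": [-60, 0, -120], "yaw": 0}, {"dp": [-110, 50, -120], "yaw": 0}, {"dp": [-110, 100, -120], "yaw": 0}, {"dp": [-110, 150, -120], "yaw": 0}, {"dp": [-110, 150, -120], "yaw": 0}], fingers=0.2)

```text
clock: 49.55
eef_pos: [680.5, 200.0, 210.7]
tcp_rot: [3.14, 0.0, 1.714]
contact_force: [-0.9, -0.0, 0.3]
opening: 0.6
grasp_force: 0.0
```

```bash
python3 look.py A; python3 - <<'E'
from h import *
lidcheck("A")
for n in("top","side"):
    im=cv2.cvtColor(cv2.imread(f"pics/{n}A.png"),cv2.COLOR_BGR2RGB)
    h=cv2.cvtColor(im,cv2.COLOR_RGB2HSV).astype(int)
    yl=((h[...,0]>=18)&(h[...,0]<=34)&(h[...,1]>110)&(h[...,2]>60)).astype(np.uint8)
    for k in cv2.findContours(yl,0,1)[0]:
        if cv2.contourArea(k)>15:
            bx=cv2.boxPoints(cv2.minAreaRect(k)); a=sorted([(bx[0]+bx[1])/2,(bx[2]+bx[3])/2,(bx[1]+bx[2])/2,(bx[3]+bx[0])/2],key=lambda p:-np.hypot(*(p-bx.mean(0))))[:2]
            P=plane(n,a,114)[:,:2]
            if 400<P[:,0].min()<600 and P[:,1].min()>150: v=P[P[:,1].argmax()]-P[P[:,1].argmin()]; print(n,P.round(),np.degrees(np.arctan2(v[1],v[0])).round(1))
E
```

```text
side edge ang 179.3 len 93.0
side [(array([268.92, 189.92]), 24, [267, 188, 5, 5])]
top edge ang 179.2 len 96.0
top edge ang 88.9 len 67.0
top [(array([267.98, 177.79]), 63, [264, 174, 9, 9])]
knob (array([600.84715623, -37.43350379, 131.37709081]), [0.3611990751978621, 0.36119907519799926])
side [[504. 314.]
 [525. 191.]] 99.7
```

View pics/vA.png

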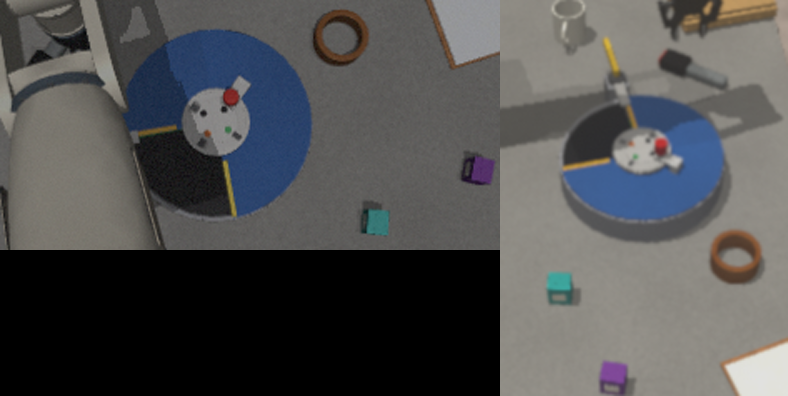

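The handle is back at its starting bearing, with the TCP within 0.3 mm of the first grasp. The lid is closed, the plunger is home, and the bystanders haven't moved. Handing in.

```bash
python3 -c "
from rig import r
print(r.sign_off())"
```

```text
the job is handed in; nothing more can be done
None
```

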